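# Load the rolling tea caddy and park it on its mat

## Task

Restock the little rolling tea caddy: while it still stands on its brake, stack every tea tin on the worktop, lids up, squarely into one column on the caddy's black rubber pad. Then pull up the red brake knob, push the caddy by its handle straight ahead until both swivel castors trail straight behind, steer it with the whole column to the middle of the cork mat, square with the mat and with its handle end to the left, and press the brake down again. Leave everything else where it stands.

Things in the scene. Friction and masses are not known exactly. Their poses are not given: they have to be found in the camera images.
- caddy: Small rolling caddy, light wooden deck 250 (x) x 150 mm, top at z = 52 mm. Origin on the worktop under its centre; x points to the front (away from the handle), z up. Four 30 mm wheels: two fixed in front, two swivel castors behind. A rail, top 20 mm above the deck, rounds the pad at y = +-71 (x 0 to 114) and x = +119 mm. 0.8 to 1.1 kg empty; rolls at under 1 N, brake up.
- axle (a point): Point on the worktop midway between the caddy's two fixed front wheels, x = +90 mm in the caddy's frame. These wheels roll only along the caddy's x, so the caddy steers like a platform trolley: it turns about this axle when the handle is moved sideways.
- handle (a point): Middle of the caddy's push handle: a dark wooden grip 18 mm thick and 72 mm long along the caddy's y, on a steel bow over the deck's rear edge, at x = -116, z = 135 mm in the caddy's frame. It can be pinched from above, fingers closing along the caddy's x.
- pad (a point): Centre of the black ribbed rubber pad on the deck (90 x 128 mm), at x = +50, y = 0, z = 52 mm in the caddy's frame; axes as the caddy's. The tins' column stands here, long side across the caddy (along its y).
- knob (a point): Top centre of the red brake knob, at x = -45, y = 0 in the caddy's frame: 26 mm diameter, 18 mm high; 18 mm of bare 10 mm stem below it when down. Its top is at z = 88 mm with the brake down, 100 mm up. It stays where it is left. Pinching it along the caddy's y keeps the hand clear of the column.
- brake (a joint): Brake plunger in m: 0 knob up, foot 12 mm off the worktop, caddy rolls; about 0.012 knob down, rubber foot pressed on the worktop. Pulling it up takes about 5 N (stop after 12 mm: at its upper stop it would lift the caddy), pushing it down 2 N until the foot meets the worktop.
- castor_left_wheel (a point): Wheel centre of the left rear swivel castor, 18 mm from its swivel pivot (x = -85, y = +46 mm in the caddy's frame); trails straight when it lies behind the pivot, x = -103 mm. At the start the castors are turned aside; some 60 to 80 mm of straight pushing brings them round.
- castor_right_wheel (a point): Wheel centre of the right rear swivel castor, 18 mm from its swivel pivot (x = -85, y = -46 mm in the caddy's frame); trails straight when it lies behind the pivot, x = -103 mm. At the start the castors are turned aside; some 60 to 80 mm of straight pushing brings them round.
- mat: Thin cork mat with a dark outline, 300 (its x) x 200 mm, 1 mm thick, lying flat on the worktop; wheels roll over it. Origin at its centre; its x is the way the parked caddy's front must point (roughly to the robot's right, -y), so the handle end is on the left.
- tin_green: Closed dark green tea tin with brass trim and paper labels, 64 (x) x 112 (y) x 50 mm high, 180 g, flat lid and bottom; may be absent. Origin at the centre of its underside, z up. Grip it across the 64 mm side.
- tin_red: Closed dark red tea tin with brass trim and paper labels, 64 (x) x 112 (y) x 50 mm high, 180 g, flat lid and bottom; may be absent. Origin at the centre of its underside, z up. Grip it across the 64 mm side.
- tin_blue: Closed dark blue tea tin with brass trim and paper labels, 64 (x) x 112 (y) x 50 mm high, 180 g, flat lid and bottom; may be absent. Origin at the centre of its underside, z up. Grip it across the 64 mm side.
- tin_ochre: Closed ochre yellow tea tin with brass trim and paper labels, 64 (x) x 112 (y) x 50 mm high, 180 g, flat lid and bottom; may be absent. Origin at the centre of its underside, z up. Grip it across the 64 mm side.
- tin_cream: Closed cream tea tin with brass trim and paper labels, 64 (x) x 112 (y) x 50 mm high, 180 g, flat lid and bottom; may be absent. Origin at the centre of its underside, z up. Grip it across the 64 mm side.
- mug: Bystander, leave alone: blue and white mug, 92 mm high; origin at the centre of its underside.
- spice_jar_1: Bystander, leave alone: spice jar with green cap, 106 mm high; origin at the centre of its underside.
- spice_jar_2: Bystander, leave alone: spice jar with green cap, 106 mm high; origin at the centre of its underside.
- jar_1: Bystander, leave alone: jar with yellow lid, 87 mm high; origin at the centre of its underside.
- tin_1: Bystander, leave alone: flat round food tin, 86 mm wide, 40 mm high; origin at the centre of its underside.
- egg_timer: Bystander, leave alone: red and cream egg timer, 57 mm high; origin at the centre of its underside.

How it is judged:
By the outcome, as a careful person would: the job done as asked, in the order asked, and still so for the second after the job is handed in, with the robot touching nothing.
Of tin_green, tin_red, tin_blue, tin_ochre, tin_cream only 3 to 5 are there at a start; the rules pass over those that are not, and their reading is None.
At some moment in a run one of tin_green, tin_red, tin_blue, tin_ochre, tin_cream may be knocked a few centimetres aside while the robot is not near it.
Once in a run the grip may slacken for a moment while it holds something.
It also fails if it takes over 210 s, if anything falls off the work surface, if the arm or the gripper's body presses on something with over 40 N, if the wrist force passes 120 N, or if a joint passes its speed limit or range.

## Robot

A 6-joint arm with a two-finger parallel gripper is mounted at the origin on a cart in front of the work surface, level with it; the furniture and walls round the work are solid. World frame = base frame: x ahead of the robot, y to its left, z up, the work surface at z = 0. Lengths are in m, angles in rad, forces in N, time in s.
With the tool pointing down it reaches from about 0.35 to 0.925 m from the base axis. Payload 6.4 kg.
Tool frame: the origin (TCP) lies between the finger pads; the fingertips stand 19 mm ahead of it and the grasp point (between the pads) is the TCP (r.tcp_to_tips is the distance from the TCP to the fingertips, in m); z points along the fingers, y is the line along which they close (so a half turn about z gives the same grasp; the last joint's range is limited). The gripper opens to 85 mm and grips with 20 to 120 N. Pads are 22 mm wide; open, the fingers measure 114 mm over their backs; the gripper's body (76 mm by 85 mm) begins 54 mm behind the grasp point. The pads swing forward as they close: fully open they stand 13 mm farther back than shut.
Start: joints at [1.003, 0.245, 1.558, -0, 1.339, -0.174], TCP at [0.249, 0.6, 0.25] pointing down, gripper open.
Joint ranges: [-3.13, 3.13], [-1.02, 2.26], [0.13, 2.54], [-0.95, 4.09], [0.21, 2.88], [-2.74, 2.74]. Speed limits (rad/s): [2.57, 2.57, 3.14, 3.14, 3.14, 3.14].

## Interface

Orientations are given as a unit quaternion [w, x, y, z].
In Python, from station import r gives the robot as it stands.
- The arm moves only by the shell command python3 -m inch 'ROWS' [FORCE]. ROWS is a JSON object of lists of equal length, an entry for each row: "jaw": the finger opening in m, from 0 to 0.0854; "offset": the shift along the tool's x, y, z in m, a list of three; "delta_rot": the turn, a rotation vector about the tool's x, y, z in rad, a list of three. In form: {"jaw": [jaw, ...], "offset": [[dx, dy, dz], ...], "delta_rot": [[wx, wy, wz], ...]}. A call has 1 to 12 rows; each row shifts and turns the commanded pose from where the row before left it, along the tool's axes as they then stand; what a row does not reach is not made up. A row lasts 1/10 s, in which the tool goes at most 50 mm and 8.59 degrees, less where a joint would pass 70% of its speed; a pose out of reach is approached as far as the arm can. A call with a gripper value outside its range is refused whole. The fingers move at their own pace and stop on an object; FORCE is the grip in N (left out, the last holds). Time passes only in rows, so rows that do not move let the fingers close. It gives the time, the measured TCP pose, the force, the opening and the grip force at its end, in the units of the state.
- r.state(): the state, without advancing time (a new reading comes with each control period).
- r.grab_frame(name): name is "side" or "top" or "wrist"; returns (picture, depth): 384x512x3 uint8, red, green, blue; 384x512 float32, m along the optical axis (not along the pixel's ray), 0 where there is no reading.
- r.calibration(name): a dict with "mtx" (3x3 intrinsics, pixels), "rvec" (rotation vector, rad) and "tvec" (3), from world to camera coordinates, as OpenCV has them. Camera axes: x right, y down, z forward; pixel columns grow to the right and rows downward; lengths in m; the calibration is good to about 2 mm. A picture is of the moment at which its call begins: read the wrist's pose just before it. calibration takes no time and is no camera call; for the wrist camera it gives the pose at the moment of the call.
- r.hand_in(): hands the job in; it is judged then, once.
Trained networks look in the newest picture that a camera, given by its name, has taken for a name from the list of things; names that differ only in an ending like _2 or _b are one class to them, and where a whole thing is asked for, a point or a joint stands for the part that bears it (a point fixed in the world has none). Each returns a list of dicts, best first, with "confidence" (0 to 1); they miss things now and then, are a little off and sometimes report something else, mostly with a low value. They report only what shows in the picture. A call takes as long as a camera call.
- r.find_in(camera, thing): "centre" ([x, y, z] in m, in world coordinates, good to about 4 mm: the middle of the surface that is visible of it).
- r.cut_out(camera, thing): "region" (384x512 bool, what is visible of it).
- r.spot_point(camera, thing): "centre" ([x, y, z] in m, in world coordinates, good to about 4 mm: a listed point, or the origin of a listed thing).
The state is a dict: "t": time; "joint_positions": joint angles; "qvel": joint speeds; "effort": joint torques, N m; "position": TCP position; "tcp_rot": TCP orientation; "force": force on the tool from outside, world axes, zero at the start; "wrist_torque": the same for the moment, N m; "opening": opening from 0.0 (shut) to 1.0 (fully open); "grasp_force": force on a finger pad.
Only numpy, scipy, OpenCV 4.12 (cv2) and the standard library are available. Lean on these libraries where they do the work, as an engineer would, in place of code of your own. Each camera call takes 0.05 s, during which the arm holds its last target. There are 200 camera calls.

## Working session

There is one attempt and no reset: what is moved stays moved. The work goes in short steps, Python scripts to look and compute and a shell command to move; the robot and the scene stay as the last step left them, time stands still between calls to the robot, and variables do not carry over. Pictures are saved under pics/ and viewed, at most 14 in all, crops included, and the job is handed in when it is done.

```bash
ls; mkdir -p pics; cat > h.py <<'E'
import numpy as np, cv2
from scipy.spatial.transform import Rotation as R
from station import r
def grab(n,save=None):
    p,d=r.grab_frame(n)
    if save: cv2.imwrite('pics/'+save+'.png',cv2.cvtColor(p,cv2.COLOR_RGB2BGR))
    return p,d
def cloud(n,d):
    c=r.calibration(n);K=np.array(c['mtx']);M=cv2.Rodrigues(np.array(c['rvec'],float))[0];t=np.array(c['tvec']).ravel()
    v,u=np.indices(d.shape)
    P=np.stack([(u-K[0,2])/K[0,0]*d,(v-K[1,2])/K[1,1]*d,d],-1)
    return (P-t)@M
def st():
    s=r.state();return s
def pose():
    s=r.state();q=s['tcp_rot'];return np.array(s['position']),R.from_quat([q[1],q[2],q[3],q[0]])
E
python3 - <<'E'
from h import *
s=r.state();print(s['t'],s['position'],s['tcp_rot'])
for n in('top','side'):
    p,d=grab(n,n+'0');X=cloud(n,d)
    for t in 'tin_green tin_red tin_blue tin_ochre tin_cream caddy mat'.split():
        for c in r.cut_out(n,t)[:1]:
            m=c['region']&(d>0);P=X[m]
            print(n,t,round(c['confidence'],2),m.sum(),np.round(np.median(P,0),3),np.round(np.percentile(P[:,2],[5,95]),3), end=' ')
            if m.sum()>20:
                z=np.percentile(P[:,2],90);Q=P[abs(P[:,2]-z)<.008][:,:2].astype(np.float32)
                b=cv2.minAreaRect(Q*1000);print([np.round(x,1) for x in b])
    if n=='top':
        for t in 'handle pad knob axle castor_left_wheel castor_right_wheel mat caddy mug spice_jar_1 jar_1 tin_1 egg_timer'.split():
            print(t,[(np.round(c['centre'],3),round(c['confidence'],2)) for c in r.spot_point(n,t)[:2]])
E
```

```text
pics
0.0 [0.24913495 0.59979424 0.2491757 ] [-3.35300266e-04  1.95623078e-01  9.80678672e-01 -9.17369591e-04]
top tin_green 0.62 656 [ 0.455 -0.216  0.05 ] [0.036 0.056] [array([ 456.2, -218.3]), array([110.5,  61.1]), np.float64(88.8)]
top tin_red 0.74 666 [ 0.537 -0.434  0.05 ] [0.027 0.056] [array([ 539.3, -438.4]), array([ 63.5, 113.2]), np.float64(4.4)]
top tin_ochre 0.93 600 [ 0.668 -0.125  0.05 ] [0.031 0.056] [array([ 671.3, -126.3]), array([108.3,  64.6]), np.float64(74.6)]
top tin_cream 0.57 621 [ 0.456 -0.03   0.051] [0.045 0.056] [array([456.3, -30.4]), array([ 63.7, 110.8]), np.float64(4.4)]
top caddy 0.57 3462 [0.531 0.251 0.053] [0.046 0.091] [array([529.7, 243.4]), array([241.5, 146. ]), np.float64(76.9)]
top mat 0.96 4018 [ 0.559 -0.136  0.002] [-0.004  0.008] [array([ 547.2, -133.7]), array([202.9, 304.1]), np.float64(9.9)]
handle [(array([0.552, 0.356, 0.135]), 0.63)]
pad [(array([0.521, 0.196, 0.054]), 0.93)]
knob [(array([0.541, 0.29 , 0.088]), 0.45)]
axle []
castor_left_wheel []
castor_right_wheel []
mat [(array([ 0.548, -0.13 , -0.002]), 0.74)]
caddy []
mug [(a
[... 531 characters left out ...]
 0.054] [array([ 539.6, -437.6]), array([ 65.1, 111.4]), np.float64(4.2)]
side tin_blue 0.58 2623 [ 0.565 -0.136  0.001] [-0.004  0.007] [array([ 547.9, -131.9]), array([203.7, 301.6]), np.float64(10.3)]
side tin_ochre 0.79 569 [ 0.665 -0.129  0.048] [0.001 0.055] [array([ 673.2, -124.6]), array([112.5,  65.2]), np.float64(74.5)]
side tin_cream 0.58 523 [ 0.45  -0.036  0.049] [0.017 0.055] [array([455.7, -29.1]), array([ 63.4, 112.1]), np.float64(5.6)]
side caddy 0.64 2068 [0.53  0.248 0.053] [0.043 0.116] [array([530.2, 243. ]), array([242.7, 147.2]), np.float64(77.0)]
side mat 0.65 2588 [ 0.563 -0.136  0.001] [-0.004  0.007] [array([ 546.9, -128.1]), array([201.5, 304. ]), np.float64(9.9)]
```

View pics/top0.png

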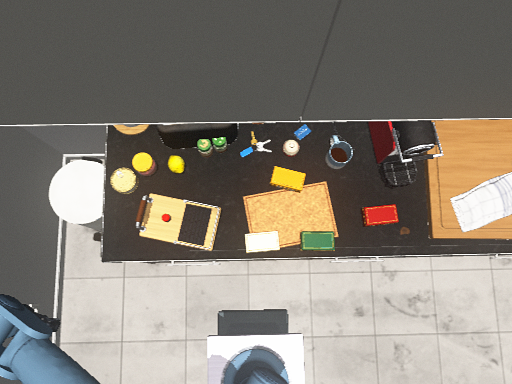

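View pics/side0.png

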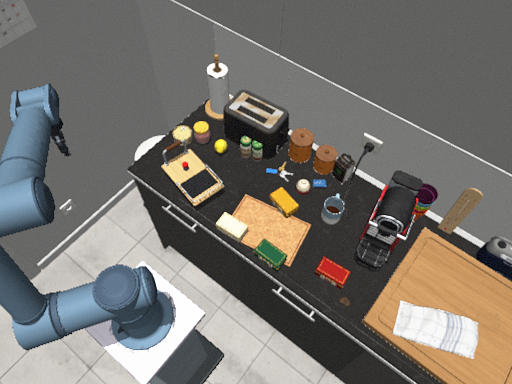

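Both views show four tins: cream, green, ochre and red, with no blue. The caddy is at the left, top-view px (180,220), with the mat in the middle at (290,212). Next I measure the caddy more precisely and write the plan helper.

```bash
cat >> h.py <<'E'
def wrap(a): return (a+90)%180-90
def tin(name,zlo=.03,near=None):
    out=[]
    for n in('top','side'):
        p,d=grab(n);X=cloud(n,d)
        for c in r.cut_out(n,name)[:2]:
            m=c['region']&(d>0);P=X[m]
            P=P[P[:,2]>zlo]
            if len(P)<150: continue
            z=np.percentile(P[:,2],90);Q=P[abs(P[:,2]-z+.003)<.008]
            b=cv2.minAreaRect((Q[:,:2]*1000).astype(np.float32));a=b[2] if b[1][0]<b[1][1] else b[2]-90
            print(n,name,round(c['confidence'],2),np.round(b[0],1),np.round(sorted(b[1]),0),'yaw64',round(wrap(a),1),'z',round(np.median(Q[:,2]),4));break
def plan(x,y,z,psi):
    """psi: deg yaw of tool y. turn is about tool z; xy shift in tool axes after the turn"""
    p,q=pose();ty=q.as_matrix()[:,1];cur=np.degrees(np.arctan2(ty[1],ty[0]))
    tz=q.as_matrix()[:,2]
    w=-np.radians((psi-cur+180)%360-180)
    a=np.radians(psi);Y=np.array([np.cos(a),np.sin(a)]);Xa=np.array([-np.sin(a),np.cos(a)])*1.0
    Xa=np.array([Y[1]*-1,Y[0]]) 
    d=np.array([x,y])-p[:2]
    print('at',np.round(p,4),'psi',round(cur,2),'tz',np.round(tz,3),'-> turn wz',round(w,3),'dx,dy mm',np.round([d@Xa*1e3,d@Y*1e3],1),'dz',round((p[2]-z)*1e3,1))
E
python3 - <<'E'
from h import *
p,q=pose();print(q.as_matrix().round(3))
for n in('top','side'):
    p,d=grab(n);X=cloud(n,d)
    c=r.cut_out(n,'caddy')[0]['region']
    g=p.max(2);z=X[...,2]
    near=(np.hypot(X[...,0]-.521,X[...,1]-.195)<.09)&(abs(z-.053)<.01)
    m=near&(g<70);m=cv2.morphologyEx(m.astype(np.uint8),cv2.MORPH_OPEN,np.ones((3,3)))>0
    print(n,'pad',m.sum(),cv2.minAreaRect((X[m][:,:2]*1000).astype(np.float32)))
    k=(np.hypot(X[...,0]-.541,X[...,1]-.29)<.03)&(z>.08)&(p[...,0]>p[...,1]*2.)
    print('knob',k.sum(),X[k].mean(0).round(4),X[k].max(0).round(4),X[k].min(0).round(4))
    hd=(np.hypot(X[...,0]-.553,X[...,1]-.356)<.06)&(z>.115)&(z<.15)
    print('handle',hd.sum(),np.percentile(X[hd][:,2],[50,95]),cv2.minAreaRect((X[hd][:,:2]*1000).astype(np.float32)))
    dk=(abs(z-.053)<.006)&(np.hypot(X[...,0]-.531,X[...,1]-.243)<.16)
    print('deck',cv2.minAreaRect((X[dk][:,:2]*1000).astype(np.float32)))
    print([(t,np.round(r.spot_point(n,t)[0]['centre'],4)) for t in('pad','knob','handle','caddy','mat') if r.spot_point(n,t)])
tin('tin_cream')
plan(.456,-.030,.12,5)
E
```

```text
[[-0.923  0.384  0.   ]
 [ 0.384  0.923  0.   ]
 [-0.     0.    -1.   ]]
top pad 66 ((565.9576416015625, 189.59278869628906), (74.7653579711914, 25.843658447265625), 79.03826141357422)
knob 46 [0.5389 0.2869 0.0874] [0.5497 0.2994 0.0959] [0.5269 0.2751 0.0805]
handle 163 [0.14168377 0.1466081 ] ((554.96435546875, 356.2837219238281), (16.895292282104492, 105.88602447509766), 77.51925659179688)
deck ((529.4867553710938, 243.12998962402344), (249.48892211914062, 151.21107482910156), 76.8945083618164)
[('pad', array([0.5203, 0.1954, 0.0495])), ('knob', array([0.5434, 0.2934, 0.0902])), ('handle', array([0.5542, 0.3584, 0.1334])), ('caddy', array([ 5.313e-01,  2.454e-01, -4.000e-04])), ('mat', array([ 0.5477, -0.133 , -0.0038]))]
side pad 507 ((517.4468383789062, 192.83660888671875), (89.94316864013672, 123.99408721923828), 75.15351867675781)
knob 24 [0.5388 0.2852 0.0866] [0.5492 0.2982 0.0915] [0.5307 0.275  0.0818]
handle 107 [0.13901086 0.14662354] ((554.0842895507812, 357.5977783203125), (20.786287307739258, 108.8431625366211), 75.99934387207031)
deck ((528.75048828125, 245.63690185546875), (255.49057006835938, 151.13565063476562), 76.52664947509766)
[('pad', array([0.5188, 0.1986, 0.0513])), ('knob', array([0.5429, 0.2908, 0.0861])), ('handle', array([0.5538, 0.3589, 0.1349])), ('caddy', array([0.5316, 0.2438, 0.0025])), ('mat', array([ 0.552 , -0.1333,  0.0011]))]
top tin_cream 0.93 [456.4 -30.4] [ 64. 112.] yaw64 4.2 z 0.0504
side tin_cream 0.91 [457.4 -30.3] [ 66. 108.] yaw64 4.1 z 0.0501
at [0.2494 0.6003 0.2503] psi 67.44 tz [ 0.  0. -1.] -> turn wz 1.09 dx,dy mm [-645.9  150.9] dz 130.3
```

```bash
python3 -m inch '{"jaw":[0.085,0.085,0.085,0.085,0.085,0.085,0.085,0.085],"offset":[[0,0,5],[0,0,0],[0,0,0],[0,0,0],[0,0,0],[0,0,0],[0,0,0],[0,0,0]],"delta_rot":[[0,0,0.14],[0,0,0.14],[0,0,0.14],[0,0,0.14],[0,0,0.14],[0,0,0.14],[0,0,0.14],[0,0,0.12]]}' 40 | head -c 100 >/dev/null; python3 -c "
from h import *
plan(.456,-.030,.12,4.2)"
```

```text
at [0.2494 0.6003 0.2003] psi 4.11 tz [-0.  0. -1.] -> turn wz -0.002 dx,dy mm [-643.7  159.9] dz 80.3
```

```bash
python3 -m inch '{"jaw":[0.085,0.085,0.085,0.085,0.085,0.085,0.085,0.085,0.085,0.085,0.085,0.085],"offset":[[-0.046,0.0114,0],[-0.046,0.0114,0],[-0.046,0.0114,0],[-0.046,0.0114,0],[-0.046,0.0114,0],[-0.046,0.0114,0],[-0.046,0.0114,0],[-0.046,0.0114,0],[-0.046,0.0114,0],[-0.046,0.0114,0],[-0.046,0.0114,0],[-0.046,0.0114,0]],"delta_rot":[[0,0,0],[0,0,0],[0,0,0],[0,0,0],[0,0,0],[0,0,0],[0,0,0],[0,0,0],[0,0,0],[0,0,0],[0,0,0],[0,0,0]]}'
python3 -m inch '{"jaw":[0.085,0.085,0.085,0.085,0.085],"offset":[[-0.046,0.0116,0],[-0.046,0.0116,0.02],[0,0,0.03],[0,0,0.03],[0,0,0]],"delta_rot":[[0,0,0],[0,0,0],[0,0,0],[0,0,0],[0,0,0]]}'
python3 -c "
from h import *
tin('tin_cream')
plan(.4568,-.0303,.025,4.2)"
```

```text
t: 4.85
position: [0.4286, 0.0585, 0.2008]
tcp_rot: [0.001, 0.679, 0.734, 0.0]
force: [0.6, 1.1, 0.8]
opening: 0.998
grasp_force: 0.0
t: 5.35
position: [0.455, -0.0278, 0.1171]
tcp_rot: [-0.004, 0.68, 0.733, -0.002]
force: [-0.5, 0.1, -0.2]
opening: 0.995
grasp_force: 0.0
top tin_cream 0.67 [529.9 243. ] [146. 249.] yaw64 -13.1 z 0.0595
side tin_cream 0.94 [456.1 -32.3] [ 64. 110.] yaw64 6.8 z 0.0503
at [ 0.4593 -0.0283  0.1227] psi 4.45 tz [ 0.003 -0.001 -1.   ] -> turn wz 0.004 dx,dy mm [-1.8 -2.6] dz 97.7
```

```bash
python3 -m inch '{"jaw":[0.085,0.085,0.085,0.085,0.085,0.03,0.03,0.03,0.03,0.03],"offset":[[-0.002,-0.0025,0.03],[0,0,0.03],[0,0,0.02],[0,0,0.018],[0,0,0],[0,0,0],[0,0,0],[0,0,0],[0,0,0],[0,0,0]],"delta_rot":[[0,0,0],[0,0,0],[0,0,0],[0,0,0],[0,0,0],[0,0,0],[0,0,0],[0,0,0],[0,0,0],[0,0,0]]}' 50
python3 -c "
from h import *
plan(.5185,.1955,.18,76.9)"
```

```text
t: 6.55
position: [0.4575, -0.0308, 0.0248]
tcp_rot: [0.002, 0.679, 0.734, 0.001]
force: [-0.4, 1.1, 7.6]
opening: 0.746
grasp_force: 56.0
at [ 0.4575 -0.0308  0.0248] psi 4.43 tz [ 0.004 -0.001 -1.   ] -> turn wz -1.265 dx,dy mm [ -8.1 234.3] dz -155.2
```

```bash
python3 -m inch '{"jaw":[0.03,0.03,0.03,0.03,0.03,0.03,0.03,0.03,0.03,0.03],"offset":[[0,0,-0.03],[0,0,-0.03],[0,0,-0.03],[0,0,-0.03],[0,0,-0.015],[0,0,0],[0,0,0],[0,0,0],[0,0,0],[0,0,0]],"delta_rot":[[0,0,0],[0,0,-0.14],[0,0,-0.14],[0,0,-0.14],[0,0,-0.14],[0,0,-0.14],[0,0,-0.14],[0,0,-0.14],[0,0,-0.14],[0,0,-0.145]]}'
python3 -m inch '{"jaw":[0.03,0.03,0.03,0.03,0.03,0.03,0.03,0.03],"offset":[[-0.0013,0.039,0],[-0.0013,0.039,0],[-0.0013,0.039,0],[-0.0013,0.039,0],[-0.0013,0.039,0],[-0.0015,0.039,0],[0,0,0],[0,0,0]],"delta_rot":[[0,0,0],[0,0,0],[0,0,0],[0,0,0],[0,0,0],[0,0,0],[0,0,0],[0,0,0]]}'
python3 - <<'E'
from h import *
plan(.5185,.1955,.077,76.9)
for n in('side','wrist'): grab(n,n+'1')
tin('tin_cream',.1)
a=cv2.imread('pics/side1.png')[120:230,130:290];b=cv2.imread('pics/wrist1.png')
cv2.imwrite('pics/c1.png',np.hstack([cv2.resize(a,(440,300),interpolation=2),cv2.resize(b,(360,300))]))
E
```

```text
t: 7.55
position: [0.4554, -0.0303, 0.1581]
tcp_rot: [0.0, 0.111, 0.994, -0.0]
force: [-0.2, -0.7, -1.7]
opening: 0.743
grasp_force: 56.4
t: 8.35
position: [0.5162, 0.1962, 0.1578]
tcp_rot: [-0.0, 0.113, 0.994, -0.0]
force: [-0.4, -0.2, -1.8]
opening: 0.744
grasp_force: 58.8
at [0.5162 0.1962 0.1578] psi 76.99 tz [-0. -0. -1.] -> turn wz 0.002 dx,dy mm [-2.4 -0.1] dz 80.8
side tin_cream 0.96 [513.4 193. ] [ 63. 112.] yaw64 74.9 z 0.1826
```

View pics/c1.png

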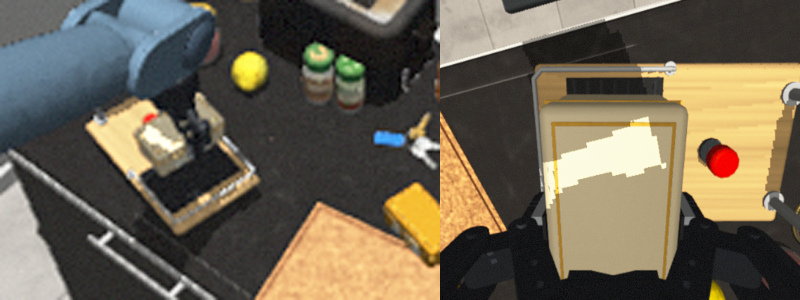

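```bash
python3 -m inch '{"jaw":[0.03,0.03,0.03,0.03,0.03],"offset":[[-0.002,0,0.03],[0,0,0.03],[0,0,0.015],[0,0,0.004],[0,0,0.0015]],"delta_rot":[[0,0,0],[0,0,0],[0,0,0],[0,0,0],[0,0,0]]}'
python3 -m inch '{"jaw":[0.076,0.076,0.076,0.076,0.076,0.08,0.085,0.085],"offset":[[0,0,0],[0,0,0],[0,0,0],[0,0,-0.02],[0,0,-0.04],[0,0,-0.04],[0,0,-0.03],[0,0,0]],"delta_rot":[[0,0,0],[0,0,0],[0,0,0],[0,0,0],[0,0,0],[0,0,0],[0,0,0],[0,0,0]]}'
python3 - <<'E'
from h import *
tin('tin_cream')
tin('tin_ochre')
plan(.672,-.1255,.12,-15.5)
p,d=grab('wrist','wrist2')
E
```

```text
t: 9.15
position: [0.5189, 0.1951, 0.0777]
tcp_rot: [0.0, 0.114, 0.993, 0.0]
force: [0.1, 0.0, -1.7]
opening: 0.739
grasp_force: 59.2
t: 9.95
position: [0.5217, 0.1959, 0.2139]
tcp_rot: [0.006, 0.114, 0.993, 0.002]
force: [1.0, 0.9, 0.6]
opening: 1.0
grasp_force: 0.0
side tin_cream 0.89 [515.9 194.2] [ 67. 109.] yaw64 76.7 z 0.1015
top tin_ochre 0.68 [ 672.1 -126.5] [ 65. 110.] yaw64 -15.8 z 0.0507
side tin_ochre 0.87 [ 673.1 -124.4] [ 66. 112.] yaw64 -14.4 z 0.0506
at [0.5179 0.1951 0.206 ] psi 76.89 tz [-0.002 -0.    -1.   ] -> turn wz 1.612 dx,dy mm [-267.8  234.2] dz 86.0
```

View pics/wrist2.png

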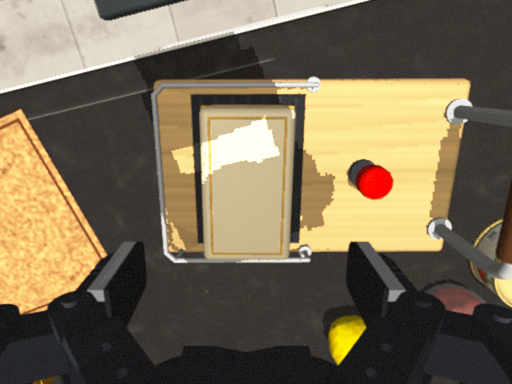

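The wrist view shows the tin on the pad, at px x 202-293, y 105-258, and it may be shifted toward the lower rail. I'll check this with the depth data.

```bash
cat >> h.py <<'E'
def stack(yaw=76.9,ztop=.102,cx=.53,cy=.244,cam='wrist'):
    p,d=grab(cam);X=cloud(cam,d);a=np.radians(yaw);h=-np.array([np.cos(a),np.sin(a)]);l=np.array([-h[1],h[0]])
    U=(X[...,:2]-[cx,cy])@h*1e3;V=(X[...,:2]-[cx,cy])@l*1e3;z=X[...,2]
    near=(d>0)&(abs(U)<160)&(abs(V)<110)
    m=near&(abs(z-ztop)<.006)&(abs(U-50)<60);q=cv2.minAreaRect(np.c_[U[m],V[m]].astype(np.float32))
    print('top tin U,V',np.round(q[0],1),np.round(q[1],0),round(q[2],1),'z',np.median(z[m]).round(4))
    m=near&(abs(z-.052)<.006);
    print('deck U',np.percentile(U[m],[.5,99.5]).round(1),'V',np.percentile(V[m],[.5,99.5]).round(1),'z',np.median(z[m]).round(4))
    q=cv2.minAreaRect(np.c_[U[m],V[m]].astype(np.float32));print('deck rect',np.round(q[0],1),np.round(q[1],0),round(q[2],2))
    k=near&(z>.075)&(abs(U+45)<30)&(abs(V)<30);print('knob',U[k].mean().round(1),V[k].mean().round(1),np.median(z[k]).round(4)) if k.any() else 0
E
python3 - <<'E'
from h import *
stack()
stack(cam='top')
stack(cam='side')
E
```

```text
top tin U,V [51.1 -2.2] [112.  64.] 89.7 z 0.1004
deck U [-122.1  120.9] V [-75.2  70.9] z 0.0501
deck rect [-0.8 -1.4] [249. 152.] 1.02
knob -32.8 -5.4 0.0864
top tin U,V [57.3  5.3] [103.  24.] 53.8 z 0.1026
deck U [-124.   125.2] V [-74.8  71.6] z 0.052
deck rect [ 0.7 -0.5] [251. 149.] 0.13
top tin U,V [50.5 -1.2] [112.  66.] 88.4 z 0.1016
deck U [-124.1  123.9] V [-74.4  71.5] z 0.0516
deck rect [-0.2  0. ] [252. 150.] 0.27
knob -43.3 -1.0 0.087
```

```bash
python3 -m inch '{"jaw":[0.085,0.085,0.085,0.085,0.085,0.085,0.085,0.085,0.085,0.085,0.085,0.085],"offset":[[0,0,0],[0,0,0],[0,0,0],[0,0,0],[0,0,0],[0,0,0],[0,0,0],[0,0,0],[0,0,0],[0,0,0],[0,0,0],[0,0,0]],"delta_rot":[[0,0,0.146],[0,0,0.146],[0,0,0.146],[0,0,0.146],[0,0,0.146],[0,0,0.146],[0,0,0.146],[0,0,0.146],[0,0,0.146],[0,0,0.146],[0,0,0.147],[0,0,0]]}'
python3 -m inch '{"jaw":[0.085,0.085,0.085,0.085,0.085,0.085,0.085,0.085,0.085,0.085,0.085],"offset":[[-0.0335,0.0293,0],[-0.0335,0.0293,0],[-0.0335,0.0293,0],[-0.0335,0.0293,0],[-0.0335,0.0293,0],[-0.0335,0.0293,0],[-0.0335,0.0293,0],[-0.0335,0.0293,0],[0,0,0.04],[0,0,0.046],[0,0,0]],"delta_rot":[[0,0,0],[0,0,0],[0,0,0],[0,0,0],[0,0,0],[0,0,0],[0,0,0],[0,0,0],[0,0,0],[0,0,0],[0,0,0]]}'
python3 -c "
from h import *
tin('tin_ochre')
plan(.6725,-.1254,.025,-15.2)"
```

```text
t: 11.75
position: [0.5185, 0.1952, 0.2073]
tcp_rot: [-0.0, 0.794, 0.608, -0.0]
force: [0.6, 0.4, 0.4]
opening: 0.992
grasp_force: 0.0
t: 12.85
position: [0.6697, -0.1236, 0.1131]
tcp_rot: [-0.006, 0.794, 0.608, -0.004]
force: [-1.4, 0.3, -0.6]
opening: 0.997
grasp_force: 0.0
top tin_ochre 0.16 [515.7 193.8] [ 64. 110.] yaw64 76.2 z 0.1026
side tin_ochre 0.79 [ 670.2 -128.3] [ 63. 107.] yaw64 -16.3 z 0.0501
at [ 0.6762 -0.1251  0.1246] psi -15.1 tz [ 0.005 -0.002 -1.   ] -> turn wz 0.002 dx,dy mm [-1.3 -3.5] dz 99.6
```

```bash
python3 -m inch '{"jaw":[0.085,0.085,0.085,0.085,0.085,0.03,0.03,0.03,0.03],"offset":[[0.0,-0.002,0.03],[0,0,0.03],[0,0,0.02],[0,0,0.018],[0,0,0],[0,0,0],[0,0,0],[0,0,0],[0,0,0]],"delta_rot":[[0,0,0],[0,0,0],[0,0,0],[0,0,0],[0,0,0],[0,0,0],[0,0,0],[0,0,0],[0,0,0]]}' 50
python3 -c "
from h import *
plan(.5185,.1955,.21,76.9)"
```

```text
t: 13.95
position: [0.6739, -0.1248, 0.0253]
tcp_rot: [0.001, 0.794, 0.608, 0.001]
force: [1.2, -0.2, 3.6]
opening: 0.744
grasp_force: 56.8
at [ 0.6739 -0.1248  0.0253] psi -15.18 tz [ 0.003 -0.001 -1.   ] -> turn wz -1.607 dx,dy mm [224.  276.7] dz -184.7
```

```bash
python3 -m inch '{"jaw":[0.03,0.03,0.03,0.03,0.03,0.03,0.03,0.03,0.03,0.03,0.03,0.03],"offset":[[0,0,-0.03],[0,0,-0.03],[0,0,-0.03],[0,0,-0.03],[0,0,-0.03],[0,0,-0.015],[0,0,0],[0,0,0],[0,0,0],[0,0,0],[0,0,0],[0,0,0]],"delta_rot":[[0,0,0],[0,0,-0.146],[0,0,-0.146],[0,0,-0.146],[0,0,-0.146],[0,0,-0.146],[0,0,-0.146],[0,0,-0.146],[0,0,-0.146],[0,0,-0.146],[0,0,-0.146],[0,0,-0.147]]}'
python3 -m inch '{"jaw":[0.03,0.03,0.03,0.03,0.03,0.03,0.03,0.03,0.03,0.03,0.03,0.03],"offset":[[0.0224,0.0277,0],[0.0224,0.0277,0],[0.0224,0.0277,0],[0.0224,0.0277,0],[0.0224,0.0277,0],[0.0224,0.0277,0],[0.0224,0.0277,0],[0.0224,0.0277,0],[0.0224,0.0277,0],[0.0224,0.0277,0],[0,0,0],[0,0,0]],"delta_rot":[[0,0,0],[0,0,0],[0,0,0],[0,0,0],[0,0,0],[0,0,0],[0,0,0],[0,0,0],[0,0,0],[0,0,0],[0,0,0],[0,0,0]]}'
python3 - <<'E'
from h import *
tin('tin_ochre',.1)
plan(.5185,.1955,.1275,76.9)
E
```

```text
t: 15.15
position: [0.6722, -0.1241, 0.1879]
tcp_rot: [-0.001, 0.111, 0.994, 0.0]
force: [-0.3, -0.1, -2.5]
opening: 0.745
grasp_force: 56.4
t: 16.35
position: [0.5168, 0.1967, 0.1882]
tcp_rot: [-0.0, 0.113, 0.994, -0.0]
force: [-0.6, -0.4, -1.5]
opening: 0.743
grasp_force: 56.5
side tin_ochre 0.86 [516.4 195. ] [ 66. 112.] yaw64 77.4 z 0.2125
at [0.5177 0.1953 0.1883] psi 76.8 tz [ 0. -0. -1.] -> turn wz -0.002 dx,dy mm [-0.7  0.3] dz 60.8
```

```bash
python3 -m inch '{"jaw":[0.03,0.03,0.03,0.03,0.03],"offset":[[-0.0005,0,0.03],[0,0,0.02],[0,0,0.006],[0,0,0.004],[0,0,0.0012]],"delta_rot":[[0,0,0],[0,0,0],[0,0,0],[0,0,0],[0,0,0]]}'
python3 -m inch '{"jaw":[0.076,0.076,0.076,0.076,0.076,0.08,0.085,0.085],"offset":[[0,0,0],[0,0,0],[0,0,0],[0,0,-0.02],[0,0,-0.04],[0,0,-0.04],[0,0,-0.02],[0,0,0]],"delta_rot":[[0,0,0],[0,0,0],[0,0,0],[0,0,0],[0,0,0],[0,0,0],[0,0,0],[0,0,0]]}'
python3 - <<'E'
from h import *
tin('tin_green')
stack(ztop=.152);stack(ztop=.152,cam='side')
plan(.456,-.2175,.12,-1.5)
E
```

```text
t: 17.05
position: [0.5184, 0.1959, 0.1277]
tcp_rot: [0.0, 0.114, 0.993, 0.0]
force: [0.3, -0.3, -1.4]
opening: 0.741
grasp_force: 56.5
t: 17.85
position: [0.52, 0.1966, 0.2521]
tcp_rot: [0.004, 0.114, 0.993, 0.001]
force: [0.5, -0.1, 0.4]
opening: 0.994
grasp_force: 0.0
top tin_green 0.61 [ 456.4 -217.9] [ 61. 111.] yaw64 -1.2 z 0.0507
side tin_green 0.86 [ 456.7 -217.8] [ 65. 110.] yaw64 -1.7 z 0.0503
top tin U,V [50.7 -2.2] [112.  64.] 90.0 z 0.1499
deck U [-122.   120.7] V [-75.4  70.7] z 0.0496
deck rect [-0.5 -1.6] [248. 151.] 0.8
knob -29.7 -6.9 0.2829
top tin U,V [50.2 -0.8] [114.  67.] 89.3 z 0.1517
deck U [-124.   123.1] V [-75.   72.3] z 0.0518
deck rect [-1.6 -1.5] [253. 150.] 0.95
knob -43.7 -0.8 0.0858
at [0.5169 0.196  0.2453] psi 76.89 tz [-0.003 -0.001 -1.   ] -> turn wz 1.368 dx,dy mm [-415.  -50.] dz 125.3
```

```bash
python3 -m inch '{"jaw":[0.085,0.085,0.085,0.085,0.085,0.085,0.085,0.085,0.085,0.085],"offset":[[0,0,0],[0,0,0],[0,0,0],[0,0,0],[0,0,0],[0,0,0],[0,0,0],[0,0,0],[0,0,0],[0,0,0]],"delta_rot":[[0,0,0.137],[0,0,0.137],[0,0,0.137],[0,0,0.137],[0,0,0.137],[0,0,0.137],[0,0,0.137],[0,0,0.137],[0,0,0.137],[0,0,0.137]]}'
python3 -m inch '{"jaw":[0.085,0.085,0.085,0.085,0.085,0.085,0.085,0.085,0.085,0.085,0.085,0.085],"offset":[[-0.0415,-0.005,0],[-0.0415,-0.005,0],[-0.0415,-0.005,0],[-0.0415,-0.005,0],[-0.0415,-0.005,0],[-0.0415,-0.005,0],[-0.0415,-0.005,0.01],[-0.0415,-0.005,0.02],[-0.0415,-0.005,0.03],[-0.0415,-0.005,0.03],[0,0,0.035],[0,0,0]],"delta_rot":[[0,0,0],[0,0,0],[0,0,0],[0,0,0],[0,0,0],[0,0,0],[0,0,0],[0,0,0],[0,0,0],[0,0,0],[0,0,0],[0,0,0]]}'
python3 -c "
from h import *
tin('tin_green')
plan(.4565,-.2176,.025,-1.5)"
```

```text
t: 19.15
position: [0.5173, 0.1961, 0.2458]
tcp_rot: [-0.001, 0.719, 0.695, -0.001]
force: [-0.4, 0.5, -0.4]
opening: 0.997
grasp_force: 0.0
t: 20.35
position: [0.4527, -0.2133, 0.1182]
tcp_rot: [-0.006, 0.718, 0.696, -0.001]
force: [0.0, -0.3, -0.5]
opening: 0.995
grasp_force: 0.0
side tin_green 0.77 [ 455.9 -235.5] [66. 75.] yaw64 -1.5 z 0.0498
at [ 0.4575 -0.2149  0.1255] psi -1.53 tz [ 0.002 -0.002 -1.   ] -> turn wz -0.001 dx,dy mm [-2.7 -1. ] dz 100.5
```

```bash
python3 -m inch '{"jaw":[0.085,0.085,0.085,0.085,0.085,0.03,0.03,0.03,0.03],"offset":[[-0.0025,-0.001,0.03],[0,0,0.03],[0,0,0.02],[0,0,0.019],[0,0,0],[0,0,0],[0,0,0],[0,0,0],[0,0,0]],"delta_rot":[[0,0,0],[0,0,0],[0,0,0],[0,0,0],[0,0,0],[0,0,0],[0,0,0],[0,0,0],[0,0,0]]}' 50
python3 -m inch '{"jaw":[0.03,0.03,0.03,0.03,0.03,0.03,0.03,0.03,0.03,0.03,0.03],"offset":[[0,0,-0.03],[0,0,-0.035],[0,0,-0.035],[0,0,-0.035],[0,0,-0.035],[0,0,-0.035],[0,0,-0.01],[0,0,0],[0,0,0],[0,0,0],[0,0,0]],"delta_rot":[[0,0,0],[0,0,-0.137],[0,0,-0.137],[0,0,-0.137],[0,0,-0.137],[0,0,-0.137],[0,0,-0.137],[0,0,-0.137],[0,0,-0.137],[0,0,-0.137],[0,0,-0.137]]}'
python3 -c "
from h import *
plan(.5183,.1955,.1775,76.9)"
```

```text
t: 21.45
position: [0.457, -0.2182, 0.0271]
tcp_rot: [0.002, 0.717, 0.697, 0.0]
force: [0.4, 2.7, 7.9]
opening: 0.744
grasp_force: 56.4
t: 22.55
position: [0.4552, -0.2172, 0.2401]
tcp_rot: [0.0, 0.111, 0.994, -0.0]
force: [-0.1, 0.4, -1.5]
opening: 0.744
grasp_force: 56.2
at [ 0.4552 -0.2172  0.2401] psi 77.22 tz [ 0. -0. -1.] -> turn wz 0.006 dx,dy mm [ 32.1 416.2] dz 62.6
```

```bash
python3 -m inch '{"jaw":[0.03,0.03,0.03,0.03,0.03,0.03,0.03,0.03,0.03,0.03,0.03,0.03],"offset":[[0.0029,0.0378,0],[0.0029,0.0378,0],[0.0029,0.0378,0],[0.0029,0.0378,0],[0.0029,0.0378,0],[0.0029,0.0378,0],[0.0029,0.0378,0],[0.0029,0.0378,0],[0.0029,0.0378,0],[0.0029,0.0378,0],[0.0029,0.0378,0],[0,0,0]],"delta_rot":[[0,0,0],[0,0,0],[0,0,0],[0,0,0],[0,0,0],[0,0,0],[0,0,0],[0,0,0],[0,0,0],[0,0,0],[0,0,0.004],[0,0,0]]}'
python3 -m inch '{"jaw":[0.03],"offset":[[0,0,0]],"delta_rot":[[0,0,0]]}'
python3 - <<'E'
from h import *
tin('tin_green',.1)
plan(.5183,.1955,.1785,76.9)
E
```

```text
t: 23.75
position: [0.5183, 0.1983, 0.2401]
tcp_rot: [0.0, 0.114, 0.993, 0.001]
force: [-0.1, -1.2, -1.3]
opening: 0.743
grasp_force: 56.8
t: 23.85
position: [0.5183, 0.1953, 0.2399]
tcp_rot: [-0.0, 0.115, 0.993, -0.0]
force: [-0.7, -1.3, -1.9]
opening: 0.744
grasp_force: 56.8
side tin_green 0.7 [518.  194.1] [ 65. 112.] yaw64 77.5 z 0.2625
at [0.5186 0.1938 0.2399] psi 76.58 tz [ 0. -0. -1.] -> turn wz -0.006 dx,dy mm [0.7 1.6] dz 61.4
```

```bash
python3 -m inch '{"jaw":[0.03,0.03,0.03,0.03,0.03],"offset":[[0.001,0.001,0.03],[0,0,0.02],[0,0,0.005],[0,0,0.004],[0,0,0.0017]],"delta_rot":[[0,0,-0.005],[0,0,0],[0,0,0],[0,0,0],[0,0,0]]}'
python3 -m inch '{"jaw":[0.076,0.076,0.076,0.076,0.076,0.08,0.085,0.085],"offset":[[0,0,0],[0,0,0],[0,0,0],[0,0,-0.02],[0,0,-0.04],[0,0,-0.04],[0,0,-0.01],[0,0,0]],"delta_rot":[[0,0,0],[0,0,0],[0,0,0],[0,0,0],[0,0,0],[0,0,0],[0,0,0],[0,0,0]]}'
python3 - <<'E'
from h import *
tin('tin_red')
stack(ztop=.202);stack(ztop=.202,cam='side')
plan(.5394,-.438,.13,4.2)
E
```

```text
t: 24.55
position: [0.5185, 0.1957, 0.1799]
tcp_rot: [0.001, 0.114, 0.993, 0.0]
force: [-0.7, 0.3, -1.8]
opening: 0.742
grasp_force: 56.7
t: 25.35
position: [0.5191, 0.1963, 0.292]
tcp_rot: [0.003, 0.114, 0.994, 0.001]
force: [-0.1, 0.7, 0.6]
opening: 1.001
grasp_force: 0.0
top tin_red 0.72 [ 539.5 -439.2] [ 64. 113.] yaw64 5.3 z 0.0504
side tin_red 0.68 [ 539.6 -437.9] [ 66. 111.] yaw64 5.6 z 0.0508
top tin U,V [50.8 -2.5] [ 64. 111.] 0.1 z 0.2001
deck U [-122.1  120.3] V [-75.4  71. ] z 0.0498
deck rect [-0.7 -2. ] [248. 151.] 0.62
knob -28.3 -7.1 0.3266
top tin U,V [50.  -1.8] [ 67. 112.] 1.1 z 0.2013
deck U [-125.3  124.7] V [-74.7  73.2] z 0.0517
deck rect [-1. -1.] [149. 254.] 89.92
at [0.5172 0.1959 0.2872] psi 76.95 tz [-0.003 -0.001 -1.   ] -> turn wz 1.27 dx,dy mm [-633.8  -24.3] dz 157.2
```

```bash
python3 -m inch '{"jaw":[0.085,0.085,0.085,0.085,0.085,0.085,0.085,0.085,0.085],"offset":[[0,0,0],[0,0,0],[0,0,0],[0,0,0],[0,0,0],[0,0,0],[0,0,0],[0,0,0],[0,0,0]],"delta_rot":[[0,0,0.14],[0,0,0.14],[0,0,0.14],[0,0,0.14],[0,0,0.14],[0,0,0.14],[0,0,0.14],[0,0,0.14],[0,0,0.14]]}'
python3 -m inch '{"jaw":[0.085,0.085,0.085,0.085,0.085,0.085,0.085,0.085,0.085,0.085],"offset":[[-0.0453,-0.0022,0],[-0.0453,-0.0022,0],[-0.0453,-0.0022,0],[-0.0453,-0.0022,0],[-0.0453,-0.0022,0],[-0.0453,-0.0022,0],[-0.0453,-0.0022,0],[-0.0453,-0.0022,0],[-0.0453,-0.0022,0],[-0.0453,-0.0022,0]],"delta_rot":[[0,0,0],[0,0,0],[0,0,0],[0,0,0],[0,0,0],[0,0,0],[0,0,0],[0,0,0],[0,0,0],[0,0,0]]}'
python3 -m inch '{"jaw":[0.085,0.085,0.085,0.085,0.085,0.085,0.085,0.085],"offset":[[-0.0453,-0.0022,0],[-0.0453,-0.0022,0],[-0.0453,-0.0022,0.02],[-0.0453,-0.0022,0.02],[0,0,0.04],[0,0,0.04],[0,0,0.037],[0,0,0]],"delta_rot":[[0,0,0],[0,0,0],[0,0,0],[0,0,0],[0,0,0],[0,0,0],[0,0,0],[0,0,0]]}'
python3 -c "
from h import *
tin('tin_red')
plan(.5396,-.4382,.026,4.8)"
```

```text
t: 26.55
position: [0.5175, 0.1959, 0.2879]
tcp_rot: [-0.001, 0.679, 0.734, -0.001]
force: [0.4, -0.1, 0.1]
opening: 0.999
grasp_force: 0.0
t: 27.55
position: [0.533, -0.259, 0.288]
tcp_rot: [-0.001, 0.677, 0.736, -0.0]
force: [1.0, -0.2, -0.0]
opening: 0.992
grasp_force: 0.0
t: 28.35
position: [0.5364, -0.4351, 0.1237]
tcp_rot: [-0.007, 0.677, 0.736, 0.001]
force: [-0.9, -0.3, -0.4]
opening: 0.995
grasp_force: 0.0
side tin_red 0.96 [ 539.3 -437.1] [ 65. 110.] yaw64 6.2 z 0.0501
at [ 0.5409 -0.4397  0.1351] psi 4.76 tz [ 0.003 -0.003 -1.   ] -> turn wz -0.001 dx,dy mm [ 1.6 -1.2] dz 109.1
```

```bash
python3 -m inch '{"jaw":[0.085,0.085,0.085,0.085,0.085,0.03,0.03,0.03,0.03],"offset":[[0.0015,-0.001,0.03],[0,0,0.03],[0,0,0.03],[0,0,0.018],[0,0,0],[0,0,0],[0,0,0],[0,0,0],[0,0,0]],"delta_rot":[[0,0,-0.01],[0,0,0],[0,0,0],[0,0,0],[0,0,0],[0,0,0],[0,0,0],[0,0,0],[0,0,0]]}' 50
python3 -m inch '{"jaw":[0.03,0.03,0.03,0.03,0.03,0.03,0.03,0.03,0.03,0.03],"offset":[[0,0,-0.03],[0,0,-0.04],[0,0,-0.04],[0,0,-0.04],[0,0,-0.04],[0,0,-0.04],[0,0,-0.035],[0,0,0],[0,0,0],[0,0,0]],"delta_rot":[[0,0,0],[0,0,-0.139],[0,0,-0.139],[0,0,-0.139],[0,0,-0.139],[0,0,-0.139],[0,0,-0.139],[0,0,-0.139],[0,0,-0.139],[0,0,-0.139]]}'
python3 -c "
from h import *
tin('tin_red',.1)
plan(.5183,.1955,.24,76.9)"
```

```text
t: 29.45
position: [0.5401, -0.4386, 0.0271]
tcp_rot: [0.002, 0.673, 0.739, -0.0]
force: [-0.1, -0.3, 6.9]
opening: 0.743
grasp_force: 56.8
t: 30.45
position: [0.5385, -0.4369, 0.2895]
tcp_rot: [0.0, 0.11, 0.994, -0.0]
force: [-0.3, 0.2, -2.1]
opening: 0.745
grasp_force: 56.3
side tin_red 0.67 [ 513.6 -431.1] [63. 64.] yaw64 -14.1 z 0.3122
at [ 0.5385 -0.4369  0.289 ] psi 76.84 tz [-0.  0. -1.] -> turn wz -0.001 dx,dy mm [163.1 611.4] dz 49.0
```

```bash
python3 -m inch '{"jaw":[0.03,0.03,0.03,0.03,0.03,0.03,0.03,0.03,0.03,0.03],"offset":[[0.0109,0.0408,0],[0.0109,0.0408,0],[0.0109,0.0408,0],[0.0109,0.0408,0],[0.0109,0.0408,0],[0.0109,0.0408,0],[0.0109,0.0408,0],[0.0109,0.0408,0],[0.0109,0.0408,0],[0.0109,0.0408,0]],"delta_rot":[[0,0,0],[0,0,0],[0,0,0],[0,0,0],[0,0,0],[0,0,0],[0,0,0],[0,0,0],[0,0,0],[0,0,0]]}'
python3 -m inch '{"jaw":[0.03,0.03,0.03,0.03,0.03,0.03,0.03],"offset":[[0.0109,0.0408,0],[0.0109,0.0408,0],[0.0109,0.0408,0],[0.0109,0.0408,0],[0.0109,0.0408,0],[0,0,0],[0,0,0]],"delta_rot":[[0,0,0],[0,0,0],[0,0,0],[0,0,0],[0,0,0],[0,0,0],[0,0,0]]}'
python3 - <<'E'
from h import *
tin('tin_red',.2)
plan(.5183,.1955,.229,76.9)
E
```

```text
t: 31.65
position: [0.5238, -0.0134, 0.2894]
tcp_rot: [0.0, 0.115, 0.993, -0.0]
force: [0.6, 0.5, -2.1]
opening: 0.743
grasp_force: 56.1
t: 32.35
position: [0.5167, 0.1967, 0.2891]
tcp_rot: [-0.0, 0.113, 0.994, -0.0]
force: [0.2, -0.3, -2.0]
opening: 0.747
grasp_force: 56.6
side tin_red 0.7 [515.8 194.9] [ 69. 111.] yaw64 75.3 z 0.3115
at [0.5172 0.1949 0.2892] psi 76.87 tz [-0. -0. -1.] -> turn wz -0.001 dx,dy mm [-0.9  0.9] dz 60.2
```

```bash
python3 -m inch '{"jaw":[0.03,0.03,0.03,0.03,0.03],"offset":[[-0.0005,0.0005,0.03],[0,0,0.02],[0,0,0.005],[0,0,0.003],[0,0,0.0017]],"delta_rot":[[0,0,0],[0,0,0],[0,0,0],[0,0,0],[0,0,0]]}'
python3 -m inch '{"jaw":[0.076,0.076,0.076,0.076,0.076,0.08,0.085,0.085],"offset":[[0,0,0],[0,0,0],[0,0,0],[0,0,-0.02],[0,0,-0.04],[0,0,-0.02],[0,0,-0.01],[0,0,0]],"delta_rot":[[0,0,0],[0,0,0],[0,0,0],[0,0,0],[0,0,0],[0,0,0],[0,0,0],[0,0,0]]}'
python3 - <<'E'
from h import *
stack(ztop=.252);stack(ztop=.252,cam='side')
p,d=grab('top','top3')
p,d=grab('side','side3')
a=cv2.imread('pics/side3.png')[100:230,110:290];cv2.imwrite('pics/c3.png',cv2.resize(a,None,fx=4,fy=4,interpolation=2))
for t in 'knob','handle': 
  for n in('top','side'): print(t,[(np.round(c['centre'],4),round(c['confidence'],2)) for c in r.spot_point(n,t)[:2]])
a=np.radians(76.9);h=-np.array([np.cos(a),np.sin(a)]);k=np.array([.5295,.244])-.045*h;print('knob xy',k)
plan(k[0],k[1],.3,76.9-90)
plan(k[0],k[1],.3,76.9+90)
E
```

```text
t: 33.05
position: [0.5183, 0.196, 0.2304]
tcp_rot: [0.001, 0.114, 0.994, 0.0]
force: [0.4, 0.6, -1.0]
opening: 0.748
grasp_force: 56.5
t: 33.85
position: [0.5182, 0.1965, 0.3212]
tcp_rot: [0.002, 0.113, 0.994, 0.0]
force: [-0.3, -0.6, -0.7]
opening: 1.0
grasp_force: 0.0
top tin U,V [50.9 -3. ] [111.  63.] 89.8 z 0.2482
deck U [-121.2  120.7] V [-76.2  68.5] z 0.0478
deck rect [-0.4 -4. ] [249. 148.] 0.11
knob -26.0 -7.9 0.3618
top tin U,V [50.8 -1. ] [112.  66.] 89.1 z 0.2514
deck U [-124.5  124.2] V [-75.2  73.1] z 0.0517
deck rect [-1.6 -1.2] [254. 149.] 0.59
knob []
knob [(array([ 0.7829,  0.1623, -0.0012]), 0.18)]
handle [(array([0.556 , 0.3556, 0.1328]), 0.81), (array([ 0.6782,  0.4451, -0.0019]), 0.16)]
handle [(array([0.5531, 0.3571, 0.1351]), 0.56)]
knob xy [0.53969931 0.28782892]
at [0.5173 0.1962 0.3185] psi 77.01 tz [-0.002 -0.    -1.   ] -> turn wz 1.573 dx,dy mm [94.3  1.1] dz 18.5
at [0.5173 0.1962 0.3185] psi 77.01 tz [-0.002 -0.    -1.   ] -> turn wz -1.569 dx,dy mm [-94.3  -1.1] dz 18.5
```

View pics/c3.png

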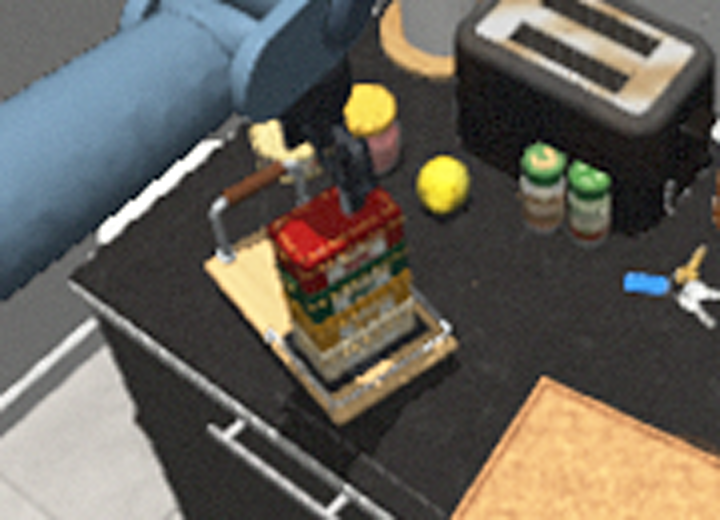

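The side view shows a square column on the pad, from bottom to top cream, ochre, green, red. Before going beside it for the knob, I check how low the wrist and forearm hang relative to the TCP.

```bash
python3 - <<'E'
from h import *
p,q=pose();M=q.as_matrix();s=r.state();print(np.round(s['joint_positions'],3),p.round(3))
c=r.calibration('wrist');Rm=cv2.Rodrigues(np.array(c['rvec'],float))[0];cp=-Rm.T@np.array(c['tvec']).ravel();print('cam in tool',(M.T@(cp-p)).round(3))
u=p[:2]/np.hypot(*p[:2]);v=np.array([-u[1],u[0]])
for n in('side','top'):
    im,d=grab(n);X=cloud(n,d);D=X-p
    rho=-(D[...,:2]@u);lat=D[...,:2]@v;z=D[...,2]
    m=(d>0)&(abs(lat)<.2)&(z>.03)&(rho<.5)&(rho>-.12)
    for lo in np.arange(-.12,.48,.04):
        k=m&(rho>=lo)&(rho<lo+.04)
        if k.sum()>10:print(n,lo.round(2),k.sum(),'z',np.percentile(z[k],[1,20,50,99]).round(3),'lat',np.percentile(lat[k],[1,99]).round(3))
E
```

```text
[ 0.158 -0.032  1.733  0.     1.442 -1.186] [0.517 0.196 0.318]
cam in tool [ 0.074 -0.001 -0.122]
side -0.12 354 z [0.458 0.464 0.476 0.51 ] lat [-0.082  0.025]
side -0.08 951 z [0.458 0.475 0.5   0.553] lat [-0.186 -0.078]
side -0.04 461 z [0.057 0.267 0.275 0.561] lat [-0.199  0.052]
side 0.0 1059 z [0.048 0.119 0.25  0.282] lat [-0.066  0.058]
side 0.04 404 z [0.047 0.216 0.263 0.287] lat [-0.057  0.07 ]
side 0.08 536 z [0.21  0.255 0.282 0.297] lat [-0.04   0.077]
side 0.12 438 z [0.225 0.26  0.286 0.312] lat [-0.032  0.058]
side 0.16 419 z [0.245 0.281 0.306 0.325] lat [-0.014  0.066]
side 0.2 476 z [0.256 0.291 0.319 0.337] lat [-0.007  0.075]
side 0.24 534 z [0.264 0.302 0.33  0.349] lat [-0.     0.083]
side 0.28 586 z [0.279 0.315 0.342 0.361] lat [0.008 0.093]
side 0.32 644 z [0.288 0.326 0.353 0.372] lat [0.016 0.101]
side 0.36 695 z [0.302 0.337 0.364 0.384] lat [0.024 0.109]
side 0.4 782 z [0.313 0.349 0.376 0.395] lat [0.033 0.118]
side 0.44 895 z [0.074 0.361 0.388 0.407] lat [0.041 0.197]
top -0.12 11003 z [0.465 0.598 0.718 0.826] lat [-0.077  0.026]
top -0.08 10770 z [0.463 0.596 0.717 0.824] lat [-0.182 -0.078]
top -0.04 2463 z [0.251 0.273 0.633 0.823] lat [-0.2    0.054]
top 0.0 1348 z [0.059 0.248 0.269 0.284] lat [-0.066  0.06 ]
top 0.04 552 z [0.051 0.239 0.282 0.288] lat [-0.058  0.069]
top 0.08 1033 z [0.224 0.28  0.286 0.299] lat [-0.04   0.076]
top 0.12 918 z [0.248 0.283 0.299 0.313] lat [-0.032  0.073]
top 0.16 955 z [0.273 0.3   0.313 0.326] lat [-0.013  0.084]
top 0.2 1048 z [0.283 0.314 0.326 0.339] lat [-0.006  0.093]
top 0.24 1135 z [0.295 0.325 0.338 0.351] lat [0.001 0.102]
top 0.28 1212 z [0.308 0.336 0.35  0.362] lat [0.009 0.111]
top 0.32 1186 z [0.318 0.347 0.361 0.373] lat [0.017 0.117]
top 0.36 216 z [0.326 0.341 0.355 0.374] lat [0.023 0.065]
```

```bash
cat >> h.py <<'E'
def go(x,y,z):
    p,q=pose();M=q.as_matrix();D=np.array([x,y,z])-p
    print('at',p.round(4),'Y',M[:,1].round(3),'Z',M[:,2].round(3),'tool shift mm',(M.T@D*1e3).round(1),'down10',(M.T@[0,0,-10]).round(2))
E
python3 -m inch '{"jaw":[0.06,0.06,0.06,0.06,0.06,0.06,0.06,0.06,0.06,0.06,0.06],"offset":[[0,0,0],[0,0,0],[0,0,0],[0,0,0],[0,0,0],[0,0,0],[0,0,0],[0,0,0],[0,0,0],[0,0,0],[0,0,0]],"delta_rot":[[0,0,0.143],[0,0,0.143],[0,0,0.143],[0,0,0.143],[0,0,0.143],[0,0,0.143],[0,0,0.143],[0,0,0.143],[0,0,0.143],[0,0,0.143],[0,0,0.143]]}' 60
python3 -m inch '{"jaw":[0.05,0.05,0.05,0.05,0.05],"offset":[[0.031,0,0],[0.031,0,0],[0.032,0.001,0],[0,0,0],[0,0,0]],"delta_rot":[[0,0,0],[0,0,0],[0,0,0],[0,-0.14,0],[0,0,0]]}'
python3 - <<'E'
from h import *
p,d=grab('wrist','wrist4')
for n in('wrist','side'): 
  for t in('knob','handle'):print(n,[(np.round(c['centre'],4),round(c['confidence'],2)) for c in r.spot_point(n,t)[:1]])
X=cloud('wrist',d)
k=(p[...,0]>120)&(p[...,1]<60)&(np.hypot(X[...,0]-.54,X[...,1]-.288)<.04)&(X[...,2]>.07)
print(k.sum(),X[k].mean(0).round(4),X[k].max(0).round(4),X[k].min(0).round(4),cv2.minEnclosingCircle((X[k&(X[...,2]>.082)][:,:2]*1e3).astype(np.float32)))
go(.54,.288,.15)
E
```

```text
t: 35.45
position: [0.5176, 0.1963, 0.3194]
tcp_rot: [-0.0, 0.785, 0.619, -0.0]
force: [-0.4, 0.0, -0.1]
opening: 0.702
grasp_force: 0.0
t: 35.95
position: [0.5398, 0.2897, 0.3185]
tcp_rot: [0.043, 0.78, 0.621, -0.055]
force: [0.1, -0.5, 0.0]
opening: 0.581
grasp_force: 0.0
wrist [(array([0.5355, 0.2865, 0.091 ]), 0.94)]
wrist [(array([0.5279, 0.2473, 0.0052]), 0.68)]
side []
side [(array([0.555 , 0.3586, 0.1386]), 0.88)]
486 [0.5411 0.2868 0.1075] [0.5611 0.3078 0.3764] [0.5121 0.2695 0.0758] ((539.3655395507812, 287.805419921875), 27.66920280456543)
at [0.5399 0.2868 0.3196] Y [ 0.974 -0.228  0.   ] Z [-0.031 -0.135 -0.99 ] tool shift mm [ 24.6  -0.2 167.8] down10 [ 1.38 -0.    9.9 ]
```

View pics/wrist4.png

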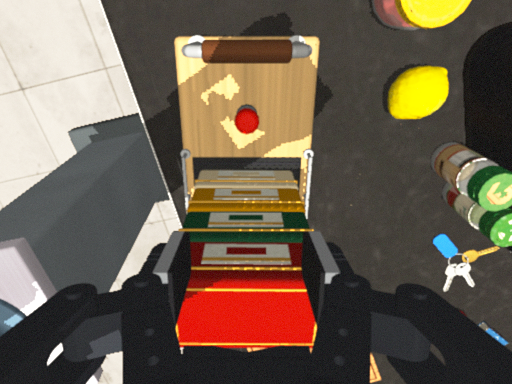

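The wrist view shows the knob at (246,122), between the handle (248,50) and the column, and it agrees with the computed point.

```bash
python3 -m inch '{"jaw":[0.05,0.05,0.05,0.05,0.05,0.05],"offset":[[0.0062,0,0.042],[0.0062,0,0.042],[0.0062,0,0.042],[0.006,0,0.042],[0,0,0],[0,0,0]],"delta_rot":[[0,0,0],[0,0,0],[0,0,0],[0,0,0],[0,0,0],[0,0,0]]}'
python3 - <<'E'
from h import *
print(r.state()['force'])
p,d=grab('wrist','wrist5')
for n in('wrist','side'): 
  for t in('knob',):print(n,[(np.round(c['centre'],4),round(c['confidence'],2)) for c in r.spot_point(n,t)[:1]])
c=r.cut_out('side','caddy')
X=cloud('wrist',d);k=(p[...,0]>120)&(p[...,1]<60)&(np.hypot(X[...,0]-.54,X[...,1]-.288)<.03)&(X[...,2]>.08)&(X[...,2]<.1)
print(k.sum(),X[k].mean(0).round(4),cv2.minEnclosingCircle((X[k][:,:2]*1e3).astype(np.float32)))
go(.5395,.288,.089)
E
```

```text
t: 36.8
position: [0.5403, 0.2879, 0.1504]
tcp_rot: [0.043, 0.782, 0.62, -0.055]
force: [0.3, -0.7, 0.3]
opening: 0.586
grasp_force: 0.0
[ 0.32336172 -0.6954715   0.28795558]
wrist [(array([0.5395, 0.2901, 0.0903]), 0.72)]
side []
1415 [0.5412 0.2924 0.0877] ((540.5991821289062, 290.4811706542969), 12.508808135986328)
at [0.5419 0.2891 0.1531] Y [ 0.974 -0.227  0.005] Z [-0.026 -0.134 -0.991] tool shift mm [ 7.2 -2.4 63.7] down10 [ 1.36 -0.05  9.91]
```

View pics/wrist5.png

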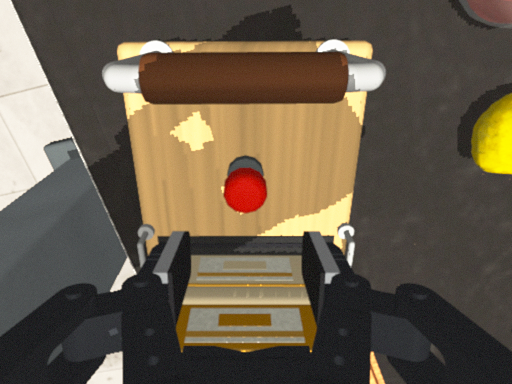

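```bash
python3 -m inch '{"jaw":[0.05,0.05,0.05,0.05,0.05],"offset":[[0.0023,-0.0005,0.0166],[0.0023,-0.0005,0.0166],[0.0023,0,0.0166],[0.0021,0,0.0166],[0,0,0]],"delta_rot":[[0,0,0],[0,0,0],[0,0,0],[0,0,0],[0,0,0]]}'
python3 -m inch '{"jaw":[0.01,0.01,0.01,0.01,0.01],"offset":[[0,0,0],[0,0,0],[0,0,0],[0,0,0],[0,0,0]],"delta_rot":[[0,0,0],[0,0,0],[0,0,0],[0,0,0],[0,0,0]]}' 70
python3 - <<'E'
from h import *
go(.54,.289,.086);p,d=grab('side','side6');a=cv2.imread('pics/side6.png')[70:230,90:290];cv2.imwrite('pics/c6.png',cv2.resize(a,None,fx=3.5,fy=3.5,interpolation=2))
E
```

```text
t: 37.5
position: [0.5366, 0.2875, 0.0784]
tcp_rot: [0.042, 0.781, 0.62, -0.058]
force: [-0.3, -1.8, -0.5]
opening: 0.586
grasp_force: 0.0
t: 38.0
position: [0.5396, 0.2886, 0.0834]
tcp_rot: [0.044, 0.781, 0.62, -0.054]
force: [1.0, 0.7, 0.6]
opening: 0.266
grasp_force: 68.7
at [0.5396 0.2886 0.0834] Y [ 0.974 -0.227  0.001] Z [-0.03  -0.135 -0.99 ] tool shift mm [ 0.1  0.3 -2.7] down10 [ 1.39 -0.01  9.9 ]
```

View pics/c6.png

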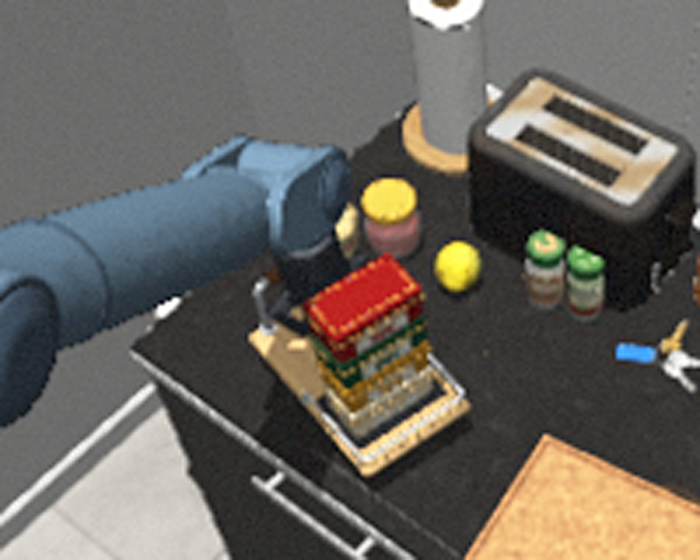

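```bash
python3 -m inch '{"jaw":[0.01,0.01,0.01,0.01,0.01],"offset":[[-0.0004,0,-0.003],[-0.0004,0,-0.003],[-0.0004,0,-0.003],[-0.0004,0,-0.0025],[0,0,0]],"delta_rot":[[0,0,0],[0,0,0],[0,0,0],[0,0,0],[0,0,0]]}'
python3 - <<'E'
from h import *
go(.54,.289,.0954);print(r.state()['force'])
stack(ztop=.252,cam='side')
E
```

```text
t: 38.55
position: [0.539, 0.2884, 0.0945]
tcp_rot: [0.043, 0.781, 0.62, -0.055]
force: [0.0, -0.2, -3.8]
opening: 0.267
grasp_force: 69.0
at [0.539  0.2884 0.0945] Y [ 0.974 -0.227 -0.   ] Z [-0.032 -0.136 -0.99 ] tool shift mm [ 0.7  0.8 -1. ] down10 [1.4 0.  9.9]
[ 0.03094174 -0.15398375 -3.81435316]
top tin U,V [51.4 -1.4] [113.  70.] 89.9 z 0.2517
deck U [-123.3  124.7] V [-76.1  73.8] z 0.0518
deck rect [-0.3 -1.4] [252. 150.] 1.15
knob -36.7 2.2 0.2536
```

```bash
python3 -m inch '{"jaw":[0.01,0.01],"offset":[[-0.0001,0,-0.0009],[0,0,0]],"delta_rot":[[0,0,0],[0,0,0]]}'
python3 -m inch '{"jaw":[0.05,0.05,0.05,0.05,0.05,0.05,0.05,0.05],"offset":[[0,0,0],[0,0,0],[0,0,0],[-0.0028,0,-0.02],[-0.0056,0,-0.04],[-0.0056,0,-0.04],[0,0,0],[0,0,0]],"delta_rot":[[0,0,0],[0,0,0],[0,0,0],[0,0,0],[0,0,0],[0,0,0],[0,0,0],[0,0,0]]}'
python3 - <<'E'
from h import *
p,d=grab('wrist')
print([(np.round(c['centre'],4),round(c['confidence'],2)) for c in r.spot_point('wrist','knob')[:1]])
X=cloud('wrist',d);k=(p[...,0]>120)&(p[...,1]<60)&(np.hypot(X[...,0]-.54,X[...,1]-.288)<.03)&(X[...,2]>.08)&(X[...,2]<.12)
print(k.sum(),np.percentile(X[k][:,2],[50,95]).round(4),cv2.minEnclosingCircle((X[k][:,:2]*1e3).astype(np.float32)))
stack(ztop=.252,cam='side')
for n in('wrist','side','top'):
    if n=='top': grab('top')
    print(n,[(np.round(c['centre'],4),round(c['confidence'],2)) for c in r.spot_point(n,'handle')[:1]])
plan(.5555,.357,.2,76.9);plan(.5555,.357,.2,76.9-180)
E
```

```text
t: 38.8
position: [0.539, 0.2884, 0.0952]
tcp_rot: [0.043, 0.781, 0.62, -0.055]
force: [1.2, -1.0, -4.4]
opening: 0.27
grasp_force: 68.8
t: 39.6
position: [0.5398, 0.2889, 0.1979]
tcp_rot: [0.044, 0.781, 0.62, -0.053]
force: [-0.8, -0.0, 0.1]
opening: 0.586
grasp_force: 0.0
[(array([0.5378, 0.2883, 0.1006]), 0.57)]
1071 [0.0944 0.0957] ((535.6224365234375, 288.3217468261719), 12.465766906738281)
top tin U,V [49.8 -1.9] [ 67. 112.] 0.6 z 0.2518
deck U [-122.5  124.7] V [-75.7  72.7] z 0.0517
deck rect [ 0.7 -1.7] [251. 150.] 0.7
knob -38.7 2.5 0.347
wrist [(array([0.5548, 0.3559, 0.1373]), 0.73)]
side [(array([0.5541, 0.3599, 0.1352]), 0.72)]
top []
at [0.5386 0.2883 0.1949] psi -13.13 tz [-0.034 -0.137 -0.99 ] -> turn wz -1.571 dx,dy mm [-0.9 70.7] dz -5.1
at [0.5386 0.2883 0.1949] psi -13.13 tz [-0.034 -0.137 -0.99 ] -> turn wz 1.57 dx,dy mm [  0.9 -70.7] dz -5.1
```

```bash
cat >> h.py <<'E'
def knobh(cx=.5397,cy=.288):
    p,d=grab('wrist');X=cloud('wrist',d);D=np.hypot(X[...,0]-cx,X[...,1]-cy)
    k=(p[...,0]>120)&(p[...,1]<60)&(D<.03)&(X[...,2]>.075)&(X[...,2]<.12)
    m=(D<.045)&(abs(X[...,2]-.05)<.01)&(p[...,1]>90)
    c=cv2.minEnclosingCircle((X[k][:,:2]*1e3).astype(np.float32))
    core=k&(np.hypot(X[...,0]*1e3-c[0][0],X[...,1]*1e3-c[0][1])<7)
    print('knob-deck',(np.median(X[core][:,2])-np.median(X[m][:,2])).round(4),'knob z',np.median(X[core][:,2]).round(4),'deck',np.median(X[m][:,2]).round(4),m.sum(),np.round(c[0],1))
E
python3 - <<'E'
from h import *
knobh();knobh();print(r.state()['position'])
E
```

```text
knob-deck 0.0481 knob z 0.0983 deck 0.0502 8334 [538.4 289.6]
knob-deck 0.048 knob z 0.0982 deck 0.0502 8337 [538.5 289.6]
[0.53884468 0.28844274 0.19548168]
```

```bash
python3 -m inch '{"jaw":[0.05,0.05,0.05,0.05],"offset":[[0,0,0],[0.035,0,0],[0.035,0,0],[0,0,0]],"delta_rot":[[0,0.14,0],[0,0,0],[0,0,0],[0,0,0]]}'
python3 -m inch '{"jaw":[0.05,0.05,0.05,0.05,0.05,0.05,0.05,0.05,0.05,0.05,0.05,0.05],"offset":[[0,0,0],[0,0,0],[0,0,0],[0,0,0],[0,0,0],[0,0,0],[0,0,0],[0,0,0],[0,0,0],[0,0,0],[0,0,0],[0,0,0]],"delta_rot":[[0,0,-0.143],[0,0,-0.143],[0,0,-0.143],[0,0,-0.143],[0,0,-0.143],[0,0,-0.143],[0,0,-0.143],[0,0,-0.143],[0,0,-0.143],[0,0,-0.143],[0,0,-0.143],[0,0,0]]}'
python3 - <<'E'
from h import *
p,d=grab('wrist');X=cloud('wrist',d)
m=(abs(X[...,2]-.14)<.012)&(np.hypot(X[...,0]-.555,X[...,1]-.357)<.05)
print(m.sum(),cv2.minAreaRect((X[m][:,:2]*1000).astype(np.float32)),np.percentile(X[m][:,2],95))
plan(.555,.357,.136,76.9);go(.555,.357,.136)
E
```

```text
t: 40.45
position: [0.5552, 0.3593, 0.1961]
tcp_rot: [-0.0, 0.783, 0.623, 0.001]
force: [0.1, 0.0, 0.1]
opening: 0.584
grasp_force: 0.0
t: 41.65
position: [0.5549, 0.3563, 0.1959]
tcp_rot: [-0.0, 0.113, 0.994, -0.0]
force: [0.4, 0.1, 0.0]
opening: 0.589
grasp_force: 0.0
4386 ((554.031494140625, 357.1727600097656), (17.97133445739746, 97.87857818603516), 77.55110168457031) 0.14194985061095242
at [0.5549 0.3564 0.196 ] psi 76.83 tz [-0. -0. -1.] -> turn wz -0.001 dx,dy mm [0.  0.6] dz 60.0
at [0.5549 0.3564 0.196 ] Y [ 0.228  0.974 -0.   ] Z [-0. -0. -1.] tool shift mm [ 0.   0.7 60. ] down10 [-0.  0. 10.]
```

```bash
python3 -m inch '{"jaw":[0.05,0.05,0.05,0.05,0.05],"offset":[[0,0.0006,0.02],[0,0,0.02],[0,0,0.014],[0,0,0.007],[0,0,0]],"delta_rot":[[0,0,0],[0,0,0],[0,0,0],[0,0,0],[0,0,0]]}'
python3 -m inch '{"jaw":[0.01,0.01,0.01,0.01,0.01],"offset":[[0,0,0],[0,0,0],[0,0,0],[0,0,0],[0,0,0]],"delta_rot":[[0,0,0],[0,0,0],[0,0,0],[0,0,0],[0,0,0]]}' 50
cat >> h.py <<'E'
from scipy.optimize import brentq
def drive(C,yaw,G=(.5475,-.131),gyaw=-80.1,a=.09,R=.25,ds=.008):
    """rows for straight a, left arc al, right arc be, straight c (signs by need)"""
    rot=lambda t:np.array([np.cos(t),np.sin(t)])
    th,g=np.radians([yaw,gyaw]);C=np.array(C);G=np.array(G)
    A=C+(.09+a)*rot(th);E=G+.09*rot(g)
    def end(al,A=A):
        t=th;P=A.copy()
        for ang in(al,g-th-al):
            s=np.sign(ang) or 1;n=np.array([-np.sin(t),np.cos(t)])*R*s
            P=P+n;t2=t+ang;P=P-np.array([-np.sin(t2),np.cos(t2)])*R*s;t=t2
        return P
    lat=lambda al:(E-end(al))@np.array([-np.sin(g),np.cos(g)])
    al=[x for x in np.linspace(-1.2,1.2,241)];v=[lat(x) for x in al]
    roots=[brentq(lat,al[i],al[i+1]) for i in range(240) if v[i]*v[i+1]<0]
    for x in roots:
        print('a',a,'arc1',round(x,3),'arc2',round(g-th-x,3),'c',round(((E-end(x))@rot(g))*1e3,1))
        for ang in(x,g-th-x):
            n=int(np.ceil(abs(ang)*R/ds));dt=ang/n;s=np.sign(ang);
            # handle shift in start frame
            h0=np.array([-.206,0]);cc=np.array([0,s*R]);Rm=np.array([[np.cos(dt),-np.sin(dt)],[np.sin(dt),np.cos(dt)]])
            d=cc+Rm@(h0-cc)-h0
            print(n,'rows dx',round(-d[1]*1e3,2),'dy',round(-d[0]*1e3,2),'wz',round(-dt,4))
E
python3 - <<'E'
from h import *
go(.555,.357,.134)
p,_=pose();a=np.radians(77.1);h=-np.array([np.cos(a),np.sin(a)])
for R in (.2,.25,.3): drive((.5295,.244),-102.9,R=R)
E
```

```text
t: 42.2
position: [0.5545, 0.357, 0.134]
tcp_rot: [-0.001, 0.114, 0.994, -0.001]
force: [-0.3, -0.8, 0.8]
opening: 0.585
grasp_force: 0.0
t: 42.7
position: [0.5559, 0.3576, 0.1365]
tcp_rot: [0.001, 0.113, 0.994, 0.001]
force: [-0.2, 0.7, 4.9]
opening: 0.193
grasp_force: 49.0
at [0.5559 0.3576 0.1365] Y [0.225 0.974 0.001] Z [ 0.002  0.001 -1.   ] tool shift mm [ 0.7 -0.8  2.5] down10 [ 0.02 -0.01 10.  ]
a 0.09 arc1 0.841 arc2 -0.443 c 47.6
22 rows dx 7.73 dy -7.79 wz -0.0382
12 rows dx -7.47 dy -7.52 wz 0.0369
a 0.09 arc1 0.813 arc2 -0.416 c -2.1
26 rows dx 6.32 dy -7.92 wz -0.0313
13 rows dx -6.46 dy -8.09 wz 0.032
a 0.09 arc1 0.794 arc2 -0.396 c -51.2
30 rows dx 5.35 dy -8.01 wz -0.0265
15 rows dx -5.33 dy -7.99 wz 0.0264
```

```bash
cat >> h.py <<'E'
def drive2(C,yaw,G=(.5475,-.131),gyaw=-80.1,a=.09,R=.1,R2=.15,ds=.005,c=.02):
    from scipy.optimize import fsolve
    th,g=np.radians([yaw,gyaw]);rot=lambda t:np.array([np.cos(t),np.sin(t)]);n=lambda t:np.array([-np.sin(t),np.cos(t)])
    A=np.array(C)+(.09+a)*rot(th);E=np.array(G)+(.09-c)*rot(g)
    def arc(P,t,ang,R):
        s=1 if ang>0 else -1
        return P+n(t)*R*s-n(t+ang)*R*s
    def f(v):
        al,b=v;P=arc(A,th,al,R);P=P+b*rot(th+al);return arc(P,th+al,g-th-al,R2)-E
    al,b=fsolve(f,[g-th,.2]);print('arc1',al.round(3),'b mm',(b*1e3).round(1),'arc2',(g-th-al).round(3),'c',c,'res',np.abs(f([al,b])).max().round(5))
    for ang,RR in((al,R),(g-th-al,R2)):
        k=int(np.ceil(abs(ang)*max(RR,.2)/ds));dt=ang/k;s=np.sign(ang);h0=np.array([-.206,0]);cc=np.array([0,s*RR]);M=np.array([[np.cos(dt),-np.sin(dt)],[np.sin(dt),np.cos(dt)]])
        d=cc+M@(h0-cc)-h0;print(k,'rows dx',round(-d[1]*1e3,2),'dy',round(-d[0]*1e3,2),'wz',round(-dt,4))
E
python3 - <<'E'
from h import *
for R in(.06,.1,.15):drive2((.5295,.244),-102.9,R=R,ds=.007)
p,d=grab('top');X=cloud('top',d)
m=(d>0)&(abs(X[...,2])<.006)&(X[...,1]>-.1)&(X[...,1]<.45)
for y in(0,.1,.2,.3,.4):
    k=m&(abs(X[...,1]-y)<.02);print(y,np.percentile(X[k][:,0],[.5,2]).round(3))
E
```

```text
arc1 0.512 b mm 230.9 arc2 -0.114 c 0.02 res 0.0
15 rows dx 7.0 dy -2.17 wz -0.0341
4 rows dx -5.82 dy -4.37 wz 0.0286
arc1 0.537 b mm 205.2 arc2 -0.139 c 0.02 res 0.0
16 rows dx 6.85 dy -3.47 wz -0.0336
4 rows dx -7.06 dy -5.33 wz 0.0347
arc1 0.577 b mm 167.6 arc2 -0.179 c 0.02 res 0.0
17 rows dx 6.91 dy -5.21 wz -0.034
6 rows dx -6.09 dy -4.58 wz 0.0299
0 [0.105 0.112]
0.1 [0.005 0.022]
0.2 [0.405 0.408]
0.3 [0.406 0.409]
0.4 [0.667 0.674]
```

```bash
python3 -m inch '{"jaw":[0.01,0.01,0.01,0.01,0.01,0.01,0.01,0.01,0.01,0.01,0.01,0.01],"offset":[[0,-0.004,0],[0,-0.008,0],[0,-0.009,0],[0,-0.009,0],[0,-0.009,0],[0,-0.009,0],[0,-0.009,0],[0,-0.009,0],[0,-0.009,0],[0,-0.008,0],[0,-0.005,0],[0,0,0]],"delta_rot":[[0,0,0],[0,0,0],[0,0,0],[0,0,0],[0,0,0],[0,0,0],[0,0,0],[0,0,0],[0,0,0],[0,0,0],[0,0,0],[0,0,0]]}'
python3 - <<'E'
from h import *
print(r.state()['force'])
p,q=pose();print(p.round(4),q.as_matrix()[:,1].round(3))
stack(ztop=.252,cam='side',cx=.5295-.0197,cy=.244-.0857)
for n in('side','top'):
    if n=='top':grab('top')
    for t in('castor_left_wheel','castor_right_wheel','handle'):print(n,t,[(np.round(c['centre'],4),round(c['confidence'],2)) for c in r.spot_point(n,t)[:1]])
for n in('top','side'):
    im,d=grab(n,n+'7');X=cloud(n,d)
    for y in(-.4,-.3,-.15,-.05,.02):
        k=(d>0)&(abs(X[...,2])<.006)&(abs(X[...,1]-y)<.02)&(X[...,0]>.3);print(n,y,np.percentile(X[k][:,0],[.2,2]).round(3))
a=cv2.imread('pics/side7.png')[90:250,120:320];cv2.imwrite('pics/c7.png',cv2.resize(a,None,fx=3.5,fy=3.5,interpolation=2))
E
```

```text
t: 43.95
position: [0.5361, 0.2709, 0.1364]
tcp_rot: [0.001, 0.113, 0.994, 0.0]
force: [1.0, -0.3, 6.8]
opening: 0.193
grasp_force: 49.5
[ 1.01217491 -0.33945355  6.78164256]
[0.5361 0.2709 0.1364] [0.225 0.974 0.   ]
top tin U,V [51.3 -0.5] [ 67. 112.] 0.6 z 0.2513
deck U [-123.3  125.4] V [-74.9  73.9] z 0.0517
deck rect [0.5 0.1] [251. 150.] 0.6
knob -53.3 -0.3 0.3908
side castor_left_wheel [(array([0.4963, 0.1082, 0.1042]), 0.34)]
side castor_right_wheel []
side handle [(array([0.5337, 0.2727, 0.1334]), 0.81)]
top castor_left_wheel []
top castor_right_wheel [(array([0.4967, 0.1088, 0.152 ]), 0.73)]
top handle [(array([0.5323, 0.2718, 0.1327]), 0.77)]
top -0.4 [0.404 0.412]
top -0.3 [0.406 0.41 ]
top -0.15 [0.406 0.413]
top -0.05 [0.405 0.414]
top 0.02 [0.406 0.413]
side -0.4 [0.406 0.416]
side -0.3 [0.405 0.411]
side -0.15 [0.405 0.41 ]
side -0.05 [0.406 0.414]
side 0.02 [0.407 0.414]
```

View pics/c7.png

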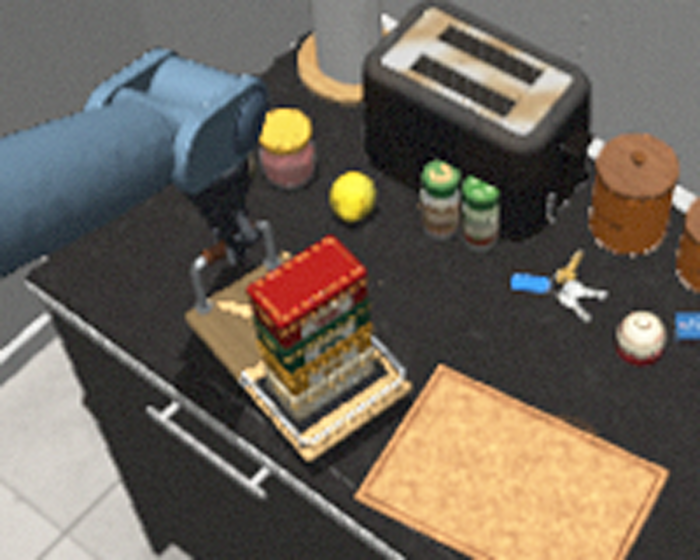

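```bash
python3 -m inch '{"jaw":[0.01,0.01,0.01,0.01,0.01,0.01,0.01,0.01],"offset":[[0,0.004,-0.001],[0,0.008,0],[0,0.01,0],[0,0.01,0],[0,0.01,0],[0,0.01,0],[0,0.01,0],[0,0.01,0]],"delta_rot":[[0,0,0],[0,0,0],[0,0,0],[0,0,0],[0,0,0],[0,0,0],[0,0,0],[0,0,0]]}'
python3 -m inch '{"jaw":[0.01,0.01,0.01,0.01,0.01,0.01,0.01],"offset":[[0,0.01,0],[0,0.01,0],[0,0.01,0],[0,0.01,0],[0,0.01,0],[0,0.005,0],[0,0,0]],"delta_rot":[[0,0,0],[0,0,0],[0,0,0],[0,0,0],[0,0,0],[0,0,0],[0,0,0]]}'
python3 - <<'E'
from h import *
p,q=pose();print(p.round(4),q.as_matrix()[:,1].round(3),r.state()['force'])
y=q.as_matrix()[:2,1];psi=np.degrees(np.arctan2(y[1],y[0]));C=p[:2]-.116*y
stack(yaw=psi,ztop=.252,cam='side',cx=C[0],cy=C[1]);stack(yaw=psi,ztop=.252,cam='top',cx=C[0],cy=C[1])
for R in(.2,.3):drive2(C,psi-180,a=.03,R=R,R2=.3,ds=.008,c=.04)
E
```

```text
t: 45.25
position: [0.5516, 0.3429, 0.1364]
tcp_rot: [-0.0, 0.113, 0.994, 0.0]
force: [-0.1, -1.0, 5.8]
opening: 0.193
grasp_force: 49.4
t: 45.95
position: [0.5639, 0.3972, 0.1364]
tcp_rot: [0.0, 0.113, 0.994, 0.001]
force: [0.9, 0.8, 5.4]
opening: 0.191
grasp_force: 49.3
[0.5639 0.3972 0.1364] [0.224 0.975 0.002] [0.85011978 0.75383121 5.44459878]
top tin U,V [50.9 -1.4] [ 66. 113.] 0.8 z 0.2517
deck U [-121.9  126.2] V [-75.1  73.8] z 0.0519
deck rect [-0.  -0.8] [253. 150.] 0.47
knob -47.6 -0.6 0.3917
top tin U,V [52.5 -1. ] [ 65. 111.] 0.0 z 0.2522
deck U [-118.3  126.4] V [-74.8  73. ] z 0.0521
deck rect [ 2.1 -1.2] [250. 150.] 0.13
knob -48.6 -1.0 0.4005
arc1 0.4 b mm 271.9 arc2 -0.001 c 0.04 res 0.0
10 rows dx 8.07 dy -8.15 wz -0.04
1 rows dx -0.2 dy -0.3 wz 0.001
arc1 0.435 b mm 211.9 arc2 -0.036 c 0.04 res 0.0
17 rows dx 5.17 dy -7.74 wz -0.0256
2 rows dx -3.7 dy -5.49 wz 0.0182
```

```bash
python3 -m inch '{"jaw":[0.01,0.01,0.01,0.01,0.01],"offset":[[0,-0.004,0],[0,-0.008,0],[0,-0.008,0],[0,-0.007,0],[0,-0.003,0]],"delta_rot":[[0,0,0],[0,0,0],[0,0,0],[0,0,0],[0,0,0]]}'
python3 -m inch '{"jaw":[0.01,0.01,0.01,0.01,0.01,0.01,0.01,0.01,0.01,0.01,0.01],"offset":[[0.0081,-0.0081,0],[0.0081,-0.0081,0],[0.0081,-0.0081,0],[0.0081,-0.0081,0],[0.0081,-0.0081,0],[0.0081,-0.0081,0],[0.0081,-0.0081,0],[0.0081,-0.0081,0],[0.0081,-0.0081,0],[0.0081,-0.0081,0],[0,0,0]],"delta_rot":[[0,0,-0.04],[0,0,-0.04],[0,0,-0.04],[0,0,-0.04],[0,0,-0.04],[0,0,-0.04],[0,0,-0.04],[0,0,-0.04],[0,0,-0.04],[0,0,-0.04],[0,0,0]]}'
cat >> h.py <<'E'
def where():
    p,q=pose();print(p.round(4),q.as_matrix()[:,1].round(3),np.round(r.state()['force'],1))
    y=q.as_matrix()[:2,1];psi=np.degrees(np.arctan2(y[1],y[0]));C=p[:2]-.116*y
    print('hand says C',C.round(4),'yaw',round(psi-180,2))
    stack(yaw=psi,ztop=.252,cam='side',cx=C[0],cy=C[1]);stack(yaw=psi,ztop=.252,cam='top',cx=C[0],cy=C[1])
    return C,psi
E
python3 - <<'E'
from h import *
C,psi=where()
drive2(C,psi-180,a=.03,R=.4,R2=.4,ds=.008,c=.04)
E
```

```text
t: 46.55
position: [0.5571, 0.3652, 0.1365]
tcp_rot: [0.0, 0.113, 0.994, 0.0]
force: [0.4, 1.4, 4.3]
opening: 0.194
grasp_force: 49.4
t: 47.65
position: [0.4722, 0.2882, 0.1364]
tcp_rot: [-0.0, -0.086, 0.996, -0.0]
force: [-0.4, -2.3, 5.9]
opening: 0.191
grasp_force: 49.8
[0.4722 0.2882 0.1364] [-0.172  0.985 -0.001] [-0.4 -2.3  5.9]
hand says C [0.4922 0.174 ] yaw -80.08
top tin U,V [50.3 -0.7] [ 66. 113.] 1.1 z 0.2519
deck U [-122.8  125.1] V [-75.3  73.5] z 0.0518
deck rect [-0.2 -0.1] [253. 152.] 0.44
knob -56.2 -2.9 0.3799
top tin U,V [51.6 -1.3] [113.  64.] 90.0 z 0.2522
deck U [-93.5 125.4] V [-75.4  72.1] z 0.052
deck rect [14.8 -1. ] [223. 150.] 0.38
knob -57.5 -1.2 0.3954
arc1 0.008 b mm 233.4 arc2 -0.008 c 0.04 res 0.0
1 rows dx 1.63 dy -3.2 wz -0.008
1 rows dx -1.72 dy -3.37 wz 0.0084
```

```bash
python3 - <<'E'
from h import *
for n in('top','side'):
    p,d=grab(n);X=cloud(n,d);c=r.cut_out(n,'mat')[0];m=c['region'];m=cv2.morphologyEx(m.astype(np.uint8),cv2.MORPH_OPEN,np.ones((3,3)))>0
    m&=(abs(X[...,2])<.01);b=cv2.minAreaRect((X[m][:,:2]*1e3).astype(np.float32));print(n,m.sum(),[np.round(x,1) for x in b],[np.round(c['centre'],4) for c in r.spot_point(n,'mat')[:1]])
    # centroid by fitting edges: mean of x/y extents in rotated frame
    a=np.radians(9.9);u=np.array([np.cos(a),np.sin(a)]);v=np.array([-np.sin(a),np.cos(a)]);P=X[m][:,:2]
    U=P@u;V=P@v;cu=np.percentile(U,[1,99]);cv=np.percentile(V,[1,99]);print(((cu.sum()/2)*u+(cv.sum()/2)*v).round(4),np.diff(cu),np.diff(cv))
E
```

```text
top 4797 [array([ 545.6, -133.9]), array([202.3, 302.3]), np.float64(9.9)] [array([ 5.486e-01, -1.288e-01,  5.000e-04])]
[ 0.5458 -0.1332] [0.19619173] [0.29402649]
side 3420 [array([ 550. , -129.6]), array([210.2, 305.2]), np.float64(9.5)] [array([ 0.5498, -0.1337,  0.0013])]
[ 0.5484 -0.1307] [0.19896906] [0.29544301]
```

```bash
python3 -m inch '{"jaw":[0.01,0.01,0.01,0.01,0.01,0.01,0.01,0.01,0.01,0.01,0.01,0.01],"offset":[[0.0016,-0.005,0],[0,-0.009,0],[0,-0.012,0],[0,-0.012,0],[0,-0.012,0],[0,-0.012,0],[0,-0.012,0],[0,-0.012,0],[0,-0.012,0],[0,-0.012,0],[0,-0.012,0],[0,-0.012,0]],"delta_rot":[[0,0,-0.008],[0,0,0],[0,0,0],[0,0,0],[0,0,0],[0,0,0],[0,0,0],[0,0,0],[0,0,0],[0,0,0],[0,0,0],[0,0,0]]}'
python3 -m inch '{"jaw":[0.01,0.01,0.01,0.01,0.01,0.01,0.01,0.01,0.01,0.01,0.01,0.01],"offset":[[0,-0.012,0],[0,-0.012,0],[0,-0.012,0],[0,-0.012,0],[0,-0.012,0],[0,-0.012,0],[0,-0.012,0],[-0.0016,-0.012,0],[0,-0.01,0],[0,-0.007,0],[0,-0.004,0],[0,0,0]],"delta_rot":[[0,0,0],[0,0,0],[0,0,0],[0,0,0],[0,0,0],[0,0,0],[0,0,0],[0,0,0.008],[0,0,0],[0,0,0],[0,0,0],[0,0,0]]}'
python3 - <<'E'
from h import *
C,psi=where()
h=np.array([.172,-.985]);D=np.array([.5475,-.132])-C;print('remain along',D@h,'lat left',D@np.array([.985,.172]))
E
```

```text
t: 49.25
position: [0.4953, 0.157, 0.1364]
tcp_rot: [-0.0, -0.09, 0.996, 0.0]
force: [0.1, 1.7, 5.6]
opening: 0.191
grasp_force: 50.0
t: 50.45
position: [0.5181, 0.0416, 0.1364]
tcp_rot: [0.0, -0.086, 0.996, -0.0]
force: [1.7, -0.1, 5.1]
opening: 0.194
grasp_force: 50.2
[0.5181 0.0416 0.1364] [-0.172  0.985 -0.001] [ 1.7 -0.1  5.1]
hand says C [ 0.5381 -0.0727] yaw -80.08
top tin U,V [50.9  0.9] [ 64. 115.] 0.6 z 0.2517
deck U [-122.2  124.2] V [-74.6  73.7] z 0.0519
deck rect [-0.3 -0.7] [251. 152.] 1.32
knob -57.6 -6.7 0.3778
top tin U,V [51.4 -0. ] [ 64. 112.] 0.5 z 0.2524
deck U [-98.5 122.2] V [-75.   71.9] z 0.052
deck rect [11.1  0.4] [231. 151.] 1.01
knob -60.4 -4.2 0.404
remain along 0.060059658097729236 lat left -0.0009696797465726485
```

```bash
python3 -m inch '{"jaw":[0.01,0.01,0.01,0.01,0.01,0.01,0.01,0.01,0.01],"offset":[[0,-0.005,0],[0,-0.01,0],[0,-0.01,0],[0,-0.01,0],[0,-0.01,0],[0,-0.008,0],[0,-0.005,0],[0,-0.002,0],[0,0,0]],"delta_rot":[[0,0,0],[0,0,0],[0,0,0],[0,0,0],[0,0,0],[0,0,0],[0,0,0],[0,0,0],[0,0,0]]}'
python3 - <<'E'
from h import *
C,psi=where()
for n in('top','side','wrist'):
    p,d=grab(n,n+'8');X=cloud(n,d);z=X[...,2]
    m=r.cut_out(n,'mat')
    if m:
        m=m[0]['region']&(abs(z)<.008);b=cv2.minAreaRect((X[m][:,:2]*1e3).astype(np.float32));print(n,'mat',[np.round(x,1) for x in b])
    k=(abs(z-.052)<.006)&(np.hypot(X[...,0]-C[0],X[...,1]-C[1])<.16);b=cv2.minAreaRect((X[k][:,:2]*1e3).astype(np.float32));print(n,'deck',[np.round(x,1) for x in b])
a=cv2.imread('pics/top8.png')[150:280,190:390];cv2.imwrite('pics/c8.png',cv2.resize(a,None,fx=4,fy=4,interpolation=2))
E
```

```text
t: 51.45
position: [0.5285, -0.0172, 0.1364]
tcp_rot: [0.001, -0.087, 0.996, -0.0]
force: [2.3, 0.2, 5.4]
opening: 0.194
grasp_force: 50.5
[ 0.5285 -0.0172  0.1364] [-0.173  0.985 -0.001] [2.3 0.2 5.4]
hand says C [ 0.5485 -0.1315] yaw -80.06
top tin U,V [50.6  0.8] [ 63. 116.] 0.7 z 0.2519
deck U [-122.9  123.9] V [-74.7  75. ] z 0.0519
deck rect [-0.6  1.3] [250. 151.] 1.52
knob -57.5 -8.2 0.3735
top tin U,V [51.2  0.4] [ 65. 112.] 0.7 z 0.2522
deck U [-93.1 122.5] V [-74.6  71.9] z 0.0522
deck rect [12.3 -0.9] [150. 222.] 89.88
knob -63.3 -6.6 0.4055
top mat [array([ 552.1, -171.6]), array([204.6, 225.7]), np.float64(9.4)]
top deck [array([ 550.2, -143.9]), array([150.5, 223.1]), np.float64(10.4)]
side mat [array([ 543.5, -132.3]), array([197. , 301.3]), np.float64(9.8)]
side deck [array([ 549. , -130.9]), array([150.5, 250.4]), np.float64(10.8)]
wrist mat [array([513.7, -92.9]), array([152.1, 212.8]), np.float64(9.4)]
wrist deck [array([540.3, -91. ]), array([155.3, 164. ]), np.float64(8.8)]
```

View pics/c8.png

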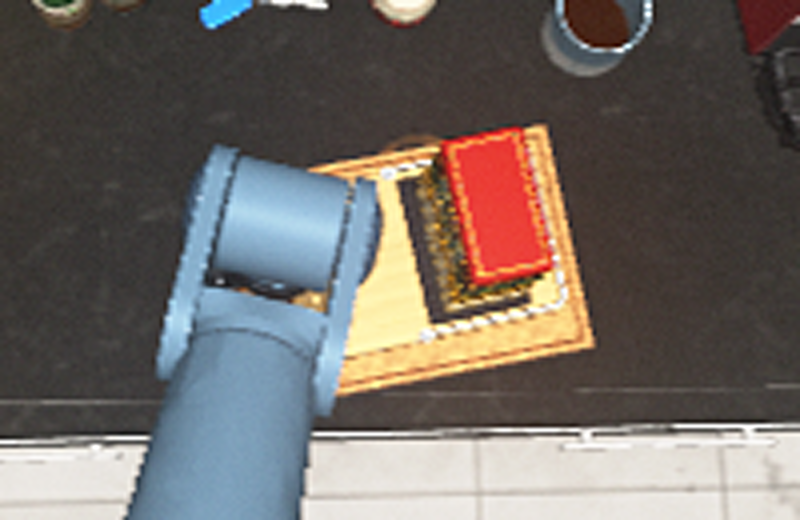

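```bash
python3 -m inch '{"jaw":[0.01,0.05,0.05,0.05,0.05,0.05,0.05,0.05,0.05],"offset":[[0,0,-0.001],[0,0,0],[0,0,0],[0,0,0],[0,0,-0.03],[0,0,-0.05],[0,0,-0.05],[0,0,-0.05],[0,0,0]],"delta_rot":[[0,0,0],[0,0,0],[0,0,0],[0,0,0],[0,0,0],[0,0,0],[0,0,0],[0,0,0],[0,0,0]]}'
python3 -m inch '{"jaw":[0.03,0.03,0.03,0.03,0.03],"offset":[[0,0.045,0],[0,0.045,0],[0,0.045,0],[0,0.045,0],[0,0,0]],"delta_rot":[[0,0,0],[0,0,0],[0,0,0],[0,0,0],[0,0,0]]}'
python3 - <<'E'
from h import *
print(r.state()['position'])
for n in('top','side'):
    p,d=grab(n,n+'9');X=cloud(n,d);z=X[...,2];C=np.array([.5485,-.131])
    m=r.cut_out(n,'mat')
    if m:
        m=m[0]['region']&(abs(z)<.008);b=cv2.minAreaRect((X[m][:,:2]*1e3).astype(np.float32));print(n,'mat',m.sum(),[np.round(x,1) for x in b])
    k=(abs(z-.052)<.006)&(np.hypot(X[...,0]-C[0],X[...,1]-C[1])<.16);b=cv2.minAreaRect((X[k][:,:2]*1e3).astype(np.float32));print(n,'deck',[np.round(x,1) for x in b])
    k=(abs(z-.14)<.008)&(np.hypot(X[...,0]-.5285,X[...,1]+.017)<.08);b=cv2.minAreaRect((X[k][:,:2]*1e3).astype(np.float32));print(n,'handle',[np.round(x,1) for x in b])
    for t in('caddy','knob','handle','mat','pad'):print(n,t,[(np.round(c['centre'],4),round(c['confidence'],2)) for c in r.spot_point(n,t)[:1]])
stack(yaw=99.9,ztop=.252,cam='side',cx=.5485,cy=-.131)
a=cv2.imread('pics/top9.png')[150:280,190:390];cv2.imwrite('pics/c9.png',cv2.resize(a,None,fx=4,fy=4,interpolation=2))
E
```

```text
t: 52.75
position: [0.5313, -0.0172, 0.3258]
tcp_rot: [0.007, -0.086, 0.996, -0.002]
force: [0.9, -0.1, -0.2]
opening: 0.582
grasp_force: 0.0
t: 53.25
position: [0.4956, 0.1648, 0.3162]
tcp_rot: [-0.001, -0.089, 0.996, 0.001]
force: [0.6, -1.0, -0.2]
opening: 0.352
grasp_force: 0.0
[0.4955896  0.16476605 0.31618431]
top mat 1448 [array([ 546.7, -134. ]), array([203. , 302.2]), np.float64(9.2)]
top deck [array([ 547.8, -130.5]), array([151.6, 247.2]), np.float64(11.6)]
top handle [array([527.4, -18. ]), array([99.1, 17.9]), np.float64(11.5)]
top caddy [(array([ 0.551 , -0.1321, -0.0026]), 0.71)]
top knob [(array([ 0.5413, -0.0821,  0.1025]), 0.42)]
top handle [(array([ 0.5271, -0.013 ,  0.1331]), 0.7)]
top mat []
top pad [(array([ 0.5611, -0.1791,  0.0492]), 0.87)]
side mat 1024 [array([ 539.6, -130.7]), array([194.1, 300. ]), np.float64(10.2)]
side deck [array([ 548.5, -129.4]), array([154. , 250.6]), np.float64(11.3)]
side handle [array([526.4, -17.1]), array([100.1,  17. ]), np.float64(11.9)]
side caddy [(array([ 0.5515, -0.1303, -0.0009]), 0.89)]
side knob [(array([ 0.5417, -0.0853,  0.1003]), 0.62)]
side handle [(array([ 0.5253, -0.0128,  0.1361]), 0.59)]
side mat [(array([ 0.5481, -0.1352,  0.0007]), 0.92)]
side pad [(array([ 0.5606, -0.1785,  0.0527]), 0.8)]
top tin U,V [50.   2.1] [ 64. 114.] 1.8 z 0.252
deck U [-124.4  123.5] V [-74.7  75.7] z 0.0518
deck rect [-0.9  0.9] [250. 153.] 1.06
knob -44.7 -2.8 0.0983
```

View pics/c9.png

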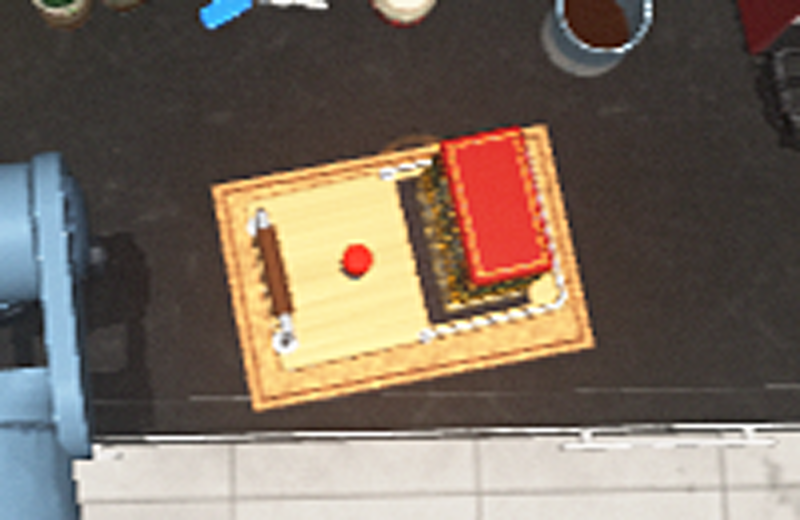

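The top view shows the caddy on the mat with its handle at (275,270) and knob at (357,260). It's turned about 1.6° too far. I'll regrip the handle and pivot it square.

```bash
python3 -m inch '{"jaw":[0.05,0.05,0.05,0.05,0.05,0.05,0.05,0.05,0.05,0.05],"offset":[[0,0,0],[0,-0.045,0],[0,-0.045,0],[0,-0.045,0],[0,-0.045,0.03],[0,0,0.04],[0,0,0.03],[0,0,0.01],[0,0,0],[0,0,0]],"delta_rot":[[0,0,-0.024],[0,0,0],[0,0,0],[0,0,0],[0,0,0],[0,0,0],[0,0,0],[0,0,0],[0,0,0],[0,0,0]]}'
python3 - <<'E'
from h import *
plan(.5272,-.0168,.136,101.4)
p,d=grab('wrist');X=cloud('wrist',d)
m=(abs(X[...,2]-.14)<.012)&(np.hypot(X[...,0]-.527,X[...,1]+.017)<.05)
print(m.sum(),cv2.minAreaRect((X[m][:,:2]*1000).astype(np.float32)),np.percentile(X[m][:,2],95))
E
```

```text
t: 55.0
position: [0.5329, -0.0123, 0.2112]
tcp_rot: [0.001, -0.099, 0.995, -0.0]
force: [0.3, 0.1, 1.4]
opening: 0.589
grasp_force: 0.0
at [ 0.5329 -0.0123  0.2112] psi 101.35 tz [ 0.003 -0.001 -1.   ] -> turn wz -0.001 dx,dy mm [ 6.5 -3.2] dz 75.2
3953 ((526.5096435546875, -17.585468292236328), (98.60490417480469, 17.87909507751465), 11.657973289489746) 0.14243935523645576
```

```bash
python3 -m inch '{"jaw":[0.05,0.05,0.05,0.05,0.05,0.05],"offset":[[0.0065,-0.004,0],[0,0,0.025],[0,0,0.025],[0,0,0.015],[0,0,0.008],[0,0,0]],"delta_rot":[[0,0,0],[0,0,0],[0,0,0],[0,0,0],[0,0,0],[0,0,0]]}'
python3 -m inch '{"jaw":[0.01,0.01,0.01,0.01,0.01,0.01,0.01,0.01,0.01,0.01],"offset":[[0,0,0],[0,0,0],[0,0,0],[0,0,0],[0,0,0],[-0.0015,-0.0005,0],[-0.0015,-0.0005,0],[-0.0015,-0.0005,0],[-0.0015,-0.0005,0],[0,0,0]],"delta_rot":[[0,0,0],[0,0,0],[0,0,0],[0,0,0],[0,0,0],[0,0,0.0072],[0,0,0.0072],[0,0,0.0072],[0,0,0.0072],[0,0,0]]}' 50
python3 -m inch '{"jaw":[0.05,0.05,0.05,0.05,0.05,0.05,0.05,0.05],"offset":[[0,0,0],[0,0,0],[0,0,0],[0,0,-0.03],[0,0,-0.05],[0,0,-0.05],[0,0,-0.05],[0,0,0]],"delta_rot":[[0,0,0],[0,0,0],[0,0,0],[0,0,0],[0,0,0],[0,0,0],[0,0,0],[0,0,0]]}'
python3 -m inch '{"jaw":[0.03,0.03,0.03,0.03,0.03],"offset":[[0,0.045,0],[0,0.045,0],[0,0.045,0],[0,0.045,0],[0,0,0]],"delta_rot":[[0,0,0],[0,0,0],[0,0,0],[0,0,0],[0,0,0]]}'
python3 - <<'E'
from h import *
for n in('top','side'):
    p,d=grab(n,n+'10');X=cloud(n,d);z=X[...,2];C=np.array([.5485,-.131])
    k=(abs(z-.052)<.006)&(np.hypot(X[...,0]-C[0],X[...,1]-C[1])<.16);b=cv2.minAreaRect((X[k][:,:2]*1e3).astype(np.float32));print(n,'deck',[np.round(x,1) for x in b])
    k=(abs(z-.14)<.008)&(np.hypot(X[...,0]-.5285,X[...,1]+.017)<.08);b=cv2.minAreaRect((X[k][:,:2]*1e3).astype(np.float32));print(n,'handle',[np.round(x,1) for x in b])
    for t in('caddy','knob'):print(n,t,[(np.round(c['centre'],4),round(c['confidence'],2)) for c in r.spot_point(n,t)[:1]])
stack(yaw=99.9,ztop=.252,cam='side',cx=.5485,cy=-.131);stack(yaw=99.9,ztop=.252,cam='top',cx=.5485,cy=-.131)
plan(.5415,-.0865,.3,9.9);plan(.5415,-.0865,.3,189.9)
E
```

```text
t: 55.65
position: [0.526, -0.0176, 0.136]
tcp_rot: [-0.001, -0.098, 0.995, 0.0]
force: [-0.1, 0.5, 0.6]
opening: 0.587
grasp_force: 0.0
t: 56.65
position: [0.5337, -0.0187, 0.1377]
tcp_rot: [0.001, -0.084, 0.996, -0.0]
force: [-1.2, 0.3, 6.9]
opening: 0.19
grasp_force: 49.2
t: 57.45
position: [0.5357, -0.0192, 0.3252]
tcp_rot: [0.007, -0.084, 0.996, -0.002]
force: [0.8, 0.1, 0.6]
opening: 0.584
grasp_force: 0.0
t: 57.95
position: [0.5009, 0.163, 0.3155]
tcp_rot: [-0.001, -0.087, 0.996, 0.001]
force: [0.3, -1.6, -0.0]
opening: 0.346
grasp_force: 0.0
top deck [array([ 551.7, -134.6]), array([150.9, 249.6]), np.float64(9.6)]
top handle [array([532.7, -20.2]), array([101.7,  17.7]), np.float64(9.8)]
top caddy [(array([ 5.567e-01, -1.355e-01, -4.000e-04]), 0.81)]
top knob [(array([ 0.5474, -0.0893,  0.1002]), 0.56)]
side deck [array([ 552.6, -132.4]), array([151.5, 250.9]), np.float64(9.8)]
side handle [array([530.8, -19.5]), array([95.5, 17.2]), np.float64(11.3)]
side caddy [(array([ 5.521e-01, -1.332e-01,  2.000e-04]), 0.95)]
side knob [(array([ 0.5461, -0.089 ,  0.1012]), 0.38)]
top tin U,V [53.3  2.8] [ 65. 114.] 0.0 z 0.2515
deck U [-120.9  126.1] V [-70.9  77.2] z 0.0519
deck rect [1.2 3.5] [152. 252.] 89.39
knob -41.2 2.2 0.0989
top tin U,V [54.   1.8] [112.  65.] 89.8 z 0.2522
deck U [-119.9  122.5] V [-72.   76.5] z 0.0521
deck rect [3.6 2.7] [150. 249.] 89.78
knob -41.5 2.3 0.0989
at [0.5027 0.1579 0.3163] psi 99.54 tz [-0. -0. -1.] -> turn wz 1.565 dx,dy mm [-247.4   -3.8] dz 16.3
at [0.5027 0.1579 0.3163] psi 99.54 tz [-0. -0. -1.] -> turn wz -1.577 dx,dy mm [247.4   3.8] dz 16.3
```

```bash
python3 -m inch '{"jaw":[0.0,0.0,0.0,0.0,0.0,0.0,0.0,0.0,0.0,0.0,0.0,0.0],"offset":[[0,0,0],[0,0,0],[0,0,0],[0,0,0],[0,0,0],[0,0,0],[0,0,0],[0,0,0],[0,0,0],[0,0,0],[0,0,0],[0,0,0]],"delta_rot":[[0,0,0.1425],[0,0,0.1425],[0,0,0.1425],[0,0,0.1425],[0,0,0.1425],[0,0,0.1425],[0,0,0.1425],[0,0,0.1425],[0,0,0.1425],[0,0,0.1425],[0,0,0.14],[0,0,0]]}' 30
python3 -m inch '{"jaw":[0.0,0.0,0.0,0.0,0.0,0.0,0.0,0.0,0.0,0.0,0.0],"offset":[[-0.0313,0,0],[-0.0313,0,0],[-0.0313,0,0],[-0.0313,0,0],[-0.0313,0,0],[-0.0313,0,0],[-0.0313,0,0],[-0.0313,0,0],[0,0,0.05],[0,0,0.05],[0,0,0]],"delta_rot":[[0,0,0],[0,0,0],[0,0,0],[0,0,0],[0,0,0],[0,0,0],[0,0,0],[0,0,0],[0,0,0],[0,0,0],[0,0,0]]}'
python3 -m inch '{"jaw":[0.0,0.0],"offset":[[0,0,0],[0,0,0]],"delta_rot":[[0,0,0],[0,0,0]]}'
python3 - <<'E'
from h import *
knobh(.545,-.089);print([(np.round(c['centre'],4),round(c['confidence'],2)) for c in r.spot_point('wrist','knob')[:1]])
go(.545,-.089,.125)
grab('side');print([(np.round(c['centre'],4),round(c['confidence'],2)) for c in r.spot_point('side','knob')[:1]])
E
```

```text
t: 59.55
position: [0.5027, 0.1583, 0.3164]
tcp_rot: [0.0, 0.643, 0.766, -0.0]
force: [0.2, 0.6, -0.8]
opening: 0.002
grasp_force: 0.0
t: 60.65
position: [0.5413, -0.0868, 0.2088]
tcp_rot: [-0.007, 0.642, 0.766, -0.002]
force: [-0.7, 0.7, -0.7]
opening: 0.002
grasp_force: 0.0
t: 60.85
position: [0.5476, -0.0883, 0.2199]
tcp_rot: [0.003, 0.643, 0.766, 0.001]
force: [0.0, -0.8, 0.4]
opening: -0.001
grasp_force: 0.0
knob-deck 0.048 knob z 0.0981 deck 0.0501 6966 [543.6 -88.8]
[(array([ 0.5408, -0.0861,  0.1013]), 0.79)]
at [ 0.5476 -0.0881  0.2199] Y [0.985 0.174 0.005] Z [ 0.005 -0.002 -1.   ] tool shift mm [-0.1 -3.1 94.9] down10 [ 0.03 -0.05 10.  ]
[(array([ 0.5473, -0.0892,  0.102 ]), 0.54)]
```

```bash
python3 -m inch '{"jaw":[0.0,0.0,0.0,0.0,0.0,0.0],"offset":[[0,-0.002,0.03],[0,0,0.03],[0,0,0.02],[0,0,0.012],[0,0,0],[0,0,0]],"delta_rot":[[0,0,0],[0,0,0],[0,0,0],[0,0,0],[0,0,0],[0,0,0]]}'
python3 -m inch '{"jaw":[0.0,0.0,0.0,0.0,0.0,0.0,0.0],"offset":[[0,0,0.003],[0,0,0.003],[0,0,0.003],[0,0,0.003],[0,0,0.003],[0,0,0.003],[0,0,0]],"delta_rot":[[0,0,0],[0,0,0],[0,0,0],[0,0,0],[0,0,0],[0,0,0],[0,0,0]]}'
python3 -c "
from h import *
go(.545,-.089,.107)"
```

```text
t: 61.65
position: [0.5447, -0.0883, 0.1257]
tcp_rot: [0.001, 0.643, 0.766, 0.0]
force: [0.5, -0.5, -0.8]
opening: -0.0
grasp_force: 0.0
t: 62.35
position: [0.5445, -0.0882, 0.1071]
tcp_rot: [0.001, 0.643, 0.766, 0.0]
force: [-0.5, -1.2, 3.6]
opening: -0.0
grasp_force: 2.2
at [ 0.5445 -0.0882  0.1071] Y [0.985 0.173 0.001] Z [ 0.001 -0.    -1.   ] tool shift mm [-0.8  0.3  0.1] down10 [ 0.01 -0.01 10.  ]
```

```bash
python3 -m inch '{"jaw":[0.0,0.0,0.0],"offset":[[0,0,0.001],[0,0,0.001],[0,0,0]],"delta_rot":[[0,0,0],[0,0,0],[0,0,0]]}'
python3 -m inch '{"jaw":[0.0,0.0,0.0,0.0,0.0],"offset":[[0,0,-0.03],[0,0,-0.045],[0,0,-0.035],[0,0,0],[0,0,0]],"delta_rot":[[0,0,0],[0,0,0],[0,0,0],[0,0,0],[0,0,0]]}'
python3 -c "
from h import *
knobh(.545,-.089)"
```

```text
t: 62.65
position: [0.545, -0.0884, 0.107]
tcp_rot: [0.001, 0.643, 0.766, 0.0]
force: [-5.4, 1.6, 16.2]
opening: -0.001
grasp_force: 7.8
t: 63.15
position: [0.5439, -0.088, 0.2147]
tcp_rot: [0.0, 0.643, 0.766, 0.0]
force: [-0.8, 0.5, -0.0]
opening: -0.001
grasp_force: 0.0
knob-deck 0.0363 knob z 0.0847 deck 0.0484 7312 [542.1 -88.7]
```

```bash
python3 -m inch '{"jaw":[0.03,0.03,0.03,0.03,0.03,0.03,0.03,0.03],"offset":[[0,0,-0.05],[0,0,-0.05],[0.045,0,0],[0.045,0,0],[0.045,0,0],[0.045,0,0],[0.045,0,0],[0,0,0]],"delta_rot":[[0,0,0],[0,0,0],[0,0,0],[0,0,0],[0,0,0],[0,0,0],[0,0,0],[0,0,0]]}'
python3 - <<'E'
from h import *
stack(yaw=99.9,ztop=.252,cam='side',cx=.5515,cy=-.133);stack(yaw=99.9,ztop=.252,cam='top',cx=.5515,cy=-.133)
a=cv2.imread('pics/side0.png')
grab('side','side11');b=cv2.imread('pics/side11.png')[90:320,130:400];cv2.imwrite('pics/c11.png',cv2.resize(b,None,fx=2.5,fy=2.5,interpolation=2))
E
```

```text
t: 64.0
position: [0.5028, 0.1377, 0.3119]
tcp_rot: [-0.002, 0.641, 0.768, -0.001]
force: [-0.0, -1.6, -0.1]
opening: 0.349
grasp_force: 0.0
top tin U,V [50.9 -0.4] [115.  64.] 89.1 z 0.2518
deck U [-123.5  123.7] V [-73.8  74.6] z 0.0519
deck rect [-0.4  0.7] [150. 251.] 89.8
knob -43.8 -1.2 0.0871
top tin U,V [51.6 -0.9] [112.  65.] 89.2 z 0.2522
deck U [-122.6  119.3] V [-74.6  73.7] z 0.0521
deck rect [ 1.1 -0. ] [249. 151.] 0.06
knob -44.1 -0.6 0.0874
```

View pics/c11.png

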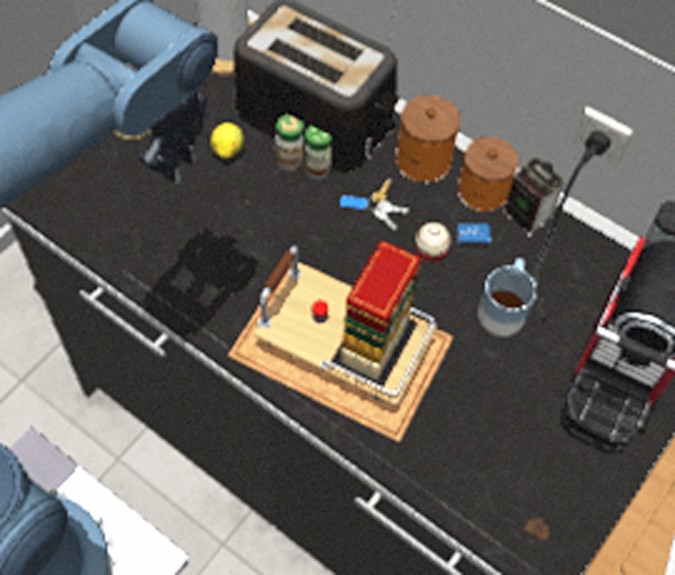

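The caddy stands square on the mat with the column intact, the knob is down, and nothing else has moved. Handing in.

```bash
python3 -c "
from h import *
print(r.hand_in())"
```

```text
the job is handed in; nothing more can be done
None
```

I handed the job in with all four tins (cream, ochre, green, red) stacked squarely on the pad, and the caddy braked, square on the cork mat within about 5 mm of centre, handle end to the left. I did pull the caddy straight back about 120 mm after the straight push, to keep its castors off the worktop edge. I never saw the castors themselves trailing.

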